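# Clamp the gold-topped module in the crank clamp

## Robot

A 6-joint arm with a two-finger parallel gripper is mounted at the origin on the work surface. World frame = base frame: x ahead of the robot, y to its left, z up, the work surface at z = 0. Lengths are in mm, angles in rad, forces in N, time in s.
With the tool pointing down it reaches from about 350 to 775 mm from the base axis. Payload 7.3 kg.
Tool frame: the origin (TCP) lies on the centre line of the jaws, within the pads' length; the fingertips stand 22 mm ahead of it and the grasp point (between the pads) lies 3 mm ahead of it; x points along the fingers, z is the direction in which the jaws open and shut, and the axes are right-handed (so a half turn about x gives the same grasp; the last joint's range is limited). The gripper opens to 92 mm and grips with 3 to 60 N. Pads are 19 mm wide; open, the fingers measure 130 mm over their backs; the gripper's body (75 mm by 190 mm) begins 47 mm behind the grasp point.
Start: joints at [0.958, 0.342, 1.524, -0, 1.275, -0.146], TCP at [236.254, 468.857, 248.741] pointing down, gripper open.
Joint ranges: [-2.53, 2.53], [-0.77, 2.02], [0.04, 2.7], [-1, 4.14], [0.28, 2.66], [-3.11, 3.11]. Speed limits (rad/s): [2.57, 2.57, 3.14, 3.14, 3.14, 3.14].

## Interface

Orientations are given as [roll, pitch, yaw] about the fixed x, y, z axes, in that order (R = Rz(yaw) Ry(pitch) Rx(roll)).
In Python, from plant import readout, imaging, bot gives the robot as it stands.
- The arm moves only by the tool arm_command, never from a script. Its argument "plan" is a list of rows, each an object of numbers: "tx", "ty", "tz": the shift along the tool's x, y, z in cm; "wx", "wy", "wz": the turn, a rotation vector about the tool's x, y, z in rad; "jaw": the opening, from -1 (shut) to 1 (fully open). In form: [{"tx": .., "ty": .., "tz": .., "wx": .., "wy": .., "wz": .., "jaw": ..}, ...]. A call has 1 to 20 rows; each row shifts and turns the commanded pose from where the row before left it, along the tool's axes as they then stand; what a row does not reach is not made up. A row lasts 1/10 s, in which the tool goes at most 50 mm and 8.59 degrees, less where a joint would pass 70% of its speed; a pose out of reach is approached as far as the arm can. A call with a gripper value outside its range is refused whole. The fingers move at their own pace and stop on an object; the grip force is fixed at half the most. Time passes only in rows, so rows that do not move let the fingers close. It gives the time, the measured TCP pose, the force and the opening at its end, in the units of the state.
- readout.get_obs(): the state, without advancing time (a new reading comes with each control period).
- imaging.capture(name): name is "scene" or "top" or "wrist"; returns the picture (384x512x3 uint8, blue, green, red); there is no depth.
- imaging.get_calibration(name): a dict with "fx", "fy", "cx", "cy" (pixels), "position" and "rotation" of the camera in the world; the wrist camera has in their place "mount" (4x4, takes a point from camera to tool coordinates, whose origin is the TCP and whose axes are the tool frame's). Camera axes: x right, y up, looking along -z (the intrinsics and any distortion apply to the point x, -y, -z); pixel columns grow to the right and rows downward; lengths in mm; the calibration is good to about 2 mm. The wrist camera is an equidistant fisheye: a pixel r from the principal point sees the ray r / f radians off the axis. A picture is of the moment at which its call begins: read the wrist's pose just before it. get_calibration takes no time and is no camera call.
- bot.close_job(): hands the job in, once; it reports no verdict.
The state is a dict: "time": time; "joint_positions": joint angles; "dq": joint speeds; "tau": joint torques, N m; "tool_pos": TCP position; "tcp_rot": TCP orientation; "contact_force": force on the tool from outside, world axes, zero at the start; "moment": the same for the moment, N m; "grip_width": finger opening in mm.
Only numpy, scipy, OpenCV 4.12 (cv2) and the standard library are available. Lean on these libraries where they do the work, as an engineer would, in place of code of your own. Each camera call takes 0.05 s, during which the arm holds its last target.

## Task

Set the gold-topped module flat in the crank clamp's bed, between the sliding jaw and the yellow end stop, and let go of it. Then grip the crank's red sleeve and, keeping hold of it all the way, wind clockwise (seen from above) until the jaw has pushed the module up against the stop and clamps it firmly but not hard: when the crank has become about 4 N heavier at the sleeve than it was running free, stop and let go. Leave everything else alone.

Things in the scene. Friction and masses are not known exactly. Their poses are not given: they have to be found in the camera images.
- module_mid (a point): The module to clamp: an aluminium housing, 40 (its x) x 50 (its y) x 30 mm high, 140 g, with a gold cover. The point is its centre, 15 mm above its underside. It starts flat on the table; grasp it from above across its 40 mm side. In the clamp its 50 mm side (its y, either way round) lies along the clamp's y.
- clamp: Crank clamp, fixed to the table, origin at table height. Its +y points from the crank (at y = -170 mm) along the bed to the end stop. Base plate 110 (x) x 360 (y) x 12 mm, y -220 to 140. Blue gearbox 85 x 85 mm, 50 mm high, under the crank. Guide rods beside the bed at x = +-40 mm, tops 27 mm above the table. Clockwise cranking moves the jaw to +y, roughly 4 cm a turn; pinching takes 0.7 to 1.8 turns.
- bed (a point): Point on the bed, a flat aluminium strip 50 mm wide (clamp x -25 to 25) and 200 mm long, top 20 mm above the table; the point lies on its surface, on its centre line, at clamp y = 10 mm.
- stop_face (a point): Centre of the flat face of the yellow end stop that looks to the clamp's -y, 34 mm above the table (14 mm above the bed). Its y axis is the clamp's +y. Stop 70 mm wide, 28 mm tall, set anew each time (clamp y 45 to 65 mm) and fixed there. A rubber-faced anvil, 50 mm wide, is set to stand 0 to 6 mm proud of this face, differently each time.
- crank_axis (a point): Point on the crank's upright axis of rotation, at mid-height of the sleeve (97 mm above the table). The hub and arm end 68 mm above the table.
- sleeve_mid (a point): Centre of the red grip sleeve: upright cylinder, diameter 22 mm, 50 mm tall (71 to 121 mm above the table; a steel cap on the pin reaches 125 mm), 50 mm from the crank axis. It spins freely on the crank's pin, so the hand need not turn as it goes round. The crank arm just below it has its top 68 mm above the table.
- crank (a joint): Crank angle, rad, grows clockwise seen from above (closing the jaw); starts anywhere from 0 to 2.5, ends at 16. Running free it takes about 7 N at the sleeve and it stays where it is left, also when clamped. Every 10 N of clamping force adds 1.2 N at the sleeve. Clamping forces of 15 to 50 N are good; above 50 N the module is crushed.
- sleeve: The red sleeve itself, origin at its lower end on the pin's axis. A force read with the hand at a standstill can be some newtons below that of the moving crank (more so after a fast move), so compare like with like: free and clamping, both moving or both just after equal slow steps.
- pad: Sprung rubber pad of the black sliding jaw (jaw 100 mm wide, top 47 mm above the table). Pad 60 mm wide (x), face towards the clamp's +y, from 22 to 46 mm above the table; clamping force builds up over some millimetres. Origin 10 mm behind (clamp -y) the middle of its face, at table height. The face starts at clamp y -52 to -37 mm.
- module_green_mid (a point): Bystander: same housing with a green cover, the point at its centre. Leave it.
- module_black_mid (a point): Bystander: same housing with a black cover, the point at its centre. Leave it.
- jar: Bystander: small jar, 48 mm across, 60 mm tall, origin under its centre.
- driver: Bystander: screwdriver lying on the table, 170 mm long.
- reel: Bystander: blue component reel lying flat, 100 mm across, 12 mm thick, origin under its centre.
- heatsink: Bystander: black finned heat sink, 50 x 70 x 28 mm, origin under its centre.
Not all that is in view belongs to the job. Leave any blue or purple look-alike of the part that bears module_mid alone.

How it is judged (in metres and radians):
On the way, in this order (a step that is already met when the one before it is completed fails the run):
1. the gold-topped module stands on the clamp's bed between jaw and stop, released (contact force between the fingers and module below 0.05 N and y of module_mid in the frame of stop_face below -0.02 m and y of module_mid in the frame of pad above 0.02 m and x of module_mid in the frame of clamp between -0.025 and 0.025 m and height (world z) of module_mid between 0.031 and 0.039 m and angle between module_mid's own z axis and vertical below 0.12 rad), for 0.2 s.
2. with the sleeve held, the jaw clamps the module against the stop (contact force between the fingers and sleeve above 1 N and contact force between module and stop above 12 N and contact force between module and pad above 12 N), for 0.1 s.
At the end, for the whole second after the job is handed in: The gold-topped module lies flat on the bed (centre 31 to 40 mm above the table, tilt below 0.12 rad, within 25 mm of the bed's centre line, squared to the stop within 0.12 rad), clamped between pad and stop with at least 15 N on each; crank and module at rest, everything released (contact force between module and pad above 15 N and contact force between module and stop above 15 N and height (world z) of module_mid between 0.031 and 0.04 m and angle between module_mid's own z axis and vertical below 0.12 rad and x of module_mid in the frame of clamp between -0.025 and 0.025 m and angle between the y axis of module_mid and the y axis of stop_face, either way round below 0.12 rad and velocity of joint crank between -0.1 and 0.1 rad/s and linear speed of module below 0.01 m/s); the robot touches nothing.
It fails at once if the module is crushed: pad or stop presses on it with more than 50 N (contact force between module and pad above 50 N or contact force between module and stop above 50 N).
It fails at once if the crank turns (faster than 0.5 rad/s, closing or opening) while the sleeve is not held by the fingers ((velocity of joint crank above 0.5 rad/s or velocity of joint crank below -0.5 rad/s) and contact force between the fingers and sleeve below 0.2 N).
It fails at once if a bystander is moved by more than 25 mm (distance of any of module_green_mid, module_black_mid, jar, driver, reel, heatsink from where it was at the start of the episode above 0.025 m).
It also fails if it takes over 72 s, if anything falls off the work surface, if the arm or the gripper's body presses on something with over 40 N, if the wrist force passes 120 N, or if a joint passes its speed limit or range.

## Working session

There is one attempt and no reset: what is moved stays moved. The work goes in short steps, Python scripts to look and compute and a tool call to move; the robot and the scene stay as the last step left them, time stands still between calls to the robot, and variables do not carry over. Pictures are saved under pics/ and viewed, and the job is handed in when it is done.

Besides the shell and the picture viewer there is one more tool, called after "Call:" as name(argument=value, ...), one argument or row to a line, values as JSON. arm_command: Moves the arm, as the interface text tells. Its arguments: {"type":"object","properties":{"plan":{"type":"array"}},"required":["plan"]}

```bash
ls; mkdir -p pics
python3 - <<'E'
from plant import readout, imaging, bot
import cv2
print(readout.get_obs())
for n in("scene","top","wrist"):
    c=imaging.get_calibration(n);print(n,c)
    cv2.imwrite(f"pics/{n}0.png",imaging.capture(n))
E
```

```text
pics
{'time': 0.0, 'joint_positions': array([ 9.57994148e-01,  3.42698249e-01,  1.52500147e+00, -1.82530792e-05,
        1.27541487e+00, -1.46008791e-01]), 'dq': array([ 0.00083886,  0.00024341,  0.00025231, -0.00016093, -0.00024289,
        0.00086914]), 'tau': array([-4.98606787e-04, -4.31236053e+01, -2.44220442e+01,  7.19049876e-02,
        5.59838698e-02, -1.03943676e-04]), 'tool_pos': array([236.03516784, 468.53047057, 248.06307479]), 'tcp_rot': array([ 3.00705197,  1.56927429, -2.17212507]), 'contact_force': array([-0.65115604,  0.45318809, -0.36603284]), 'moment': array([ 0.04697074, -0.00763995, -0.05459546]), 'grip_width': 91.53497903036316}
scene {'fx': 424.36112625721586, 'fy': 424.36112625721586, 'cx': 256.7071225602995, 'cy': 187.01401607957857, 'position': array([ 895.05612739,  643.55385153, 1303.75951608]), 'rotation': array([5.46573037e-01, 1.49775144e-04, 2.66023566e+00])}
top {'fx': 409.4800133527319, 'fy': 409.4800133527319, 'cx': 255.6202795375242, 'cy': 189.22256228542335, 'position': array([ 375.08305236,   11.40388674, 1261.94170146]), 'rotation': array([ 0.14651783, -0.01592632, -1.57854174])}
wrist {'fx': 297.3186396354542, 'fy': 297.3186396354542, 'cx': 252.61296625741815, 'cy': 194.22038609849795, 'mount': array([[ 3.20541785e-04,  3.10180832e-01, -9.50677521e-01,
        -1.36853517e+02],
       [-1.17482847e-03,  9.50677030e-01,  3.10180276e-01,
         8.52481434e+01],
       [ 9.99999259e-01,  1.01745728e-03,  6.69140984e-04,
        -1.22269295e-01],
       [ 0.00000000e+00,  0.00000000e+00,  0.00000000e+00,
         1.00000000e+00]])}
```

View pics/scene0.png

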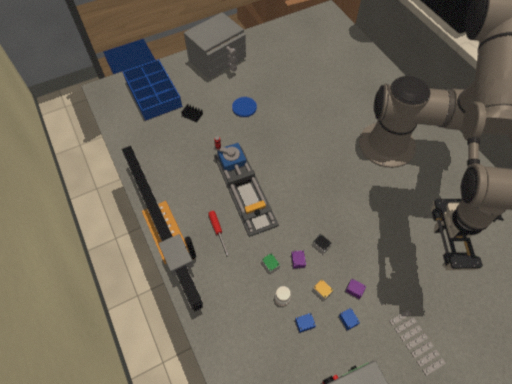

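View pics/top0.png

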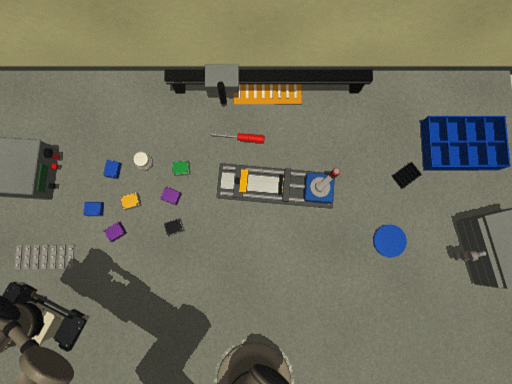

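View pics/wrist0.png

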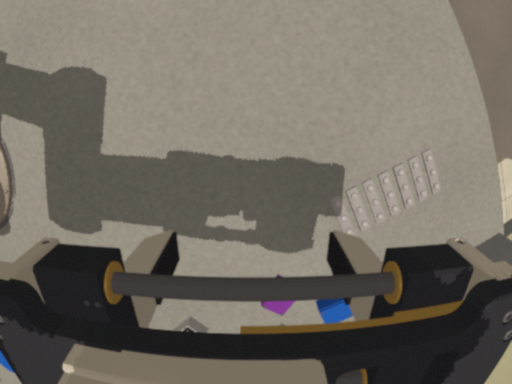

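```bash
cat > h.py <<'E'
import numpy as np, cv2
from scipy.spatial.transform import Rotation as R
from plant import readout, imaging, bot
def rot(r): return R.from_euler('xyz',r).as_matrix()
def tool():
    o=readout.get_obs(); return rot(o['tcp_rot']),np.array(o['tool_pos'])
def cam(n,tp=None):
    c=imaging.get_calibration(n)
    if n=='wrist':
        Rt,p=tp or tool(); M=c['mount']; return c,Rt@M[:3,:3],Rt@M[:3,3]+p
    return c,rot(c['rotation']),c['position']
def ray(n,uv,tp=None):
    c,Rm,p=cam(n,tp); uv=np.atleast_2d(uv).astype(float)
    a=(uv[:,0]-c['cx'])/c['fx']; b=(uv[:,1]-c['cy'])/c['fy']
    if n=='wrist':
        t=np.hypot(a,b); s=np.where(t>1e-9,np.sin(t)/np.maximum(t,1e-9),1); d=np.c_[a*s,-b*s,-np.cos(t)]
    else: d=np.c_[a,-b,-np.ones_like(a)]
    return p,d@Rm.T
def plane(n,uv,z,tp=None):
    p,d=ray(n,uv,tp); return p+d*((z-p[2])/d[:,2])[:,None]
def proj(n,P,tp=None):
    c,Rm,p=cam(n,tp); q=(np.atleast_2d(P)-p)@Rm
    x,y,z=q[:,0],-q[:,1],-q[:,2]
    if n=='wrist':
        r=np.hypot(x,y); t=np.arctan2(r,z); k=t/np.maximum(r,1e-9); return np.c_[c['cx']+c['fx']*x*k,c['cy']+c['fy']*y*k]
    return np.c_[c['cx']+c['fx']*x/z,c['cy']+c['fy']*y/z]
def mask(img,lo,hi):
    return cv2.inRange(cv2.cvtColor(img,cv2.COLOR_BGR2HSV),np.array(lo),np.array(hi))
def blobs(m,amin=20):
    cs,_=cv2.findContours(m,cv2.RETR_EXTERNAL,cv2.CHAIN_APPROX_NONE)
    return [c for c in cs if cv2.contourArea(c)>=amin]
E
python3 - <<'E'
from h import *
for n in('top','scene'):
    im=cv2.imread(f'pics/{n}0.png')
    print(n)
    for nm,lo,hi,z in(('gold/yel',(12,140,120),(32,255,255),30),('red',(0,150,80),(6,255,255),97),('red2',(174,150,80),(180,255,255),97)):
        for c in blobs(mask(im,lo,hi),8):
            r=cv2.minAreaRect(c); 
            print(nm,np.round(r[0],1),np.round(r[1],1),round(r[2],1),plane(n,r[0],z).round(1))
t=cv2.imread('pics/top0.png'); s=cv2.imread('pics/scene0.png')
cv2.imwrite('pics/t1.png',np.hstack([cv2.resize(t[140:220,205:345],None,fx=5,fy=5,interpolation=cv2.INTER_CUBIC)]))
cv2.imwrite('pics/s1.png',cv2.resize(s[130:240,200:290],None,fx=5,fy=5,interpolation=cv2.INTER_CUBIC))
cv2.imwrite('pics/t2.png',cv2.resize(t[140:250,70:200],None,fx=5,fy=5,interpolation=cv2.INTER_CUBIC))
E
```

```text
top
gold/yel [129.1 200.4] [12.5 16.2] 74.7 [[524.8 371.9  30. ]]
gold/yel [243.3 180.4] [ 7.4 23.1] 6.0 [[584.1  27.8  30. ]]
gold/yel [267.   96.5] [13. 68.] 90.0 [[851.6 -47.7  30. ]]
red [ 53.6 165.9] [6.1 4.9] 14.0 [[617.8 572.2  97. ]]
red [ 55.5 156.5] [5. 5.] 90.0 [[645.5 568.7  97. ]]
red [250.4 137.6] [27.1  7.8] 5.7 [[699.7   5.5  97. ]]
scene
gold/yel [323.  288.5] [14.8 10.6] 45.0 [[524.9 373.7  30. ]]
gold/yel [153.5 234.5] [53.3  3.1] 66.5 [[922.  -38.6  30. ]]
gold/yel [254.9 206.2] [ 6.  20.5] 69.0 [[577.5  21.6  30. ]]
gold/yel [171.2 222.8] [45.6  8.9] 65.2 [[854.4 -51.7  30. ]]
red [335. 377.] [2.8 4.2] 45.0 [[643.1 603.2  97. ]]
red [214.6 221.8] [22.8  7. ] 71.6 [[733.4  45.3  97. ]]
red [217.  142.5] [7. 4.] 90.0 [[ 594.7 -236.9   97. ]]
```

View pics/t1.png

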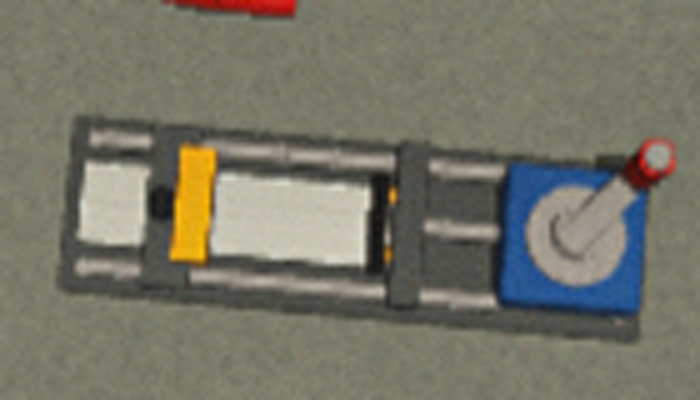

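View pics/s1.png

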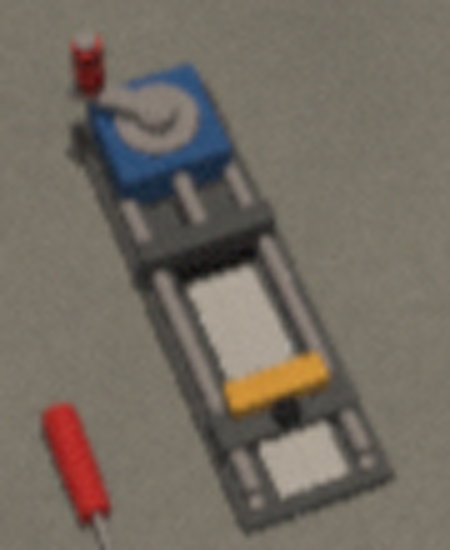

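View pics/t2.png

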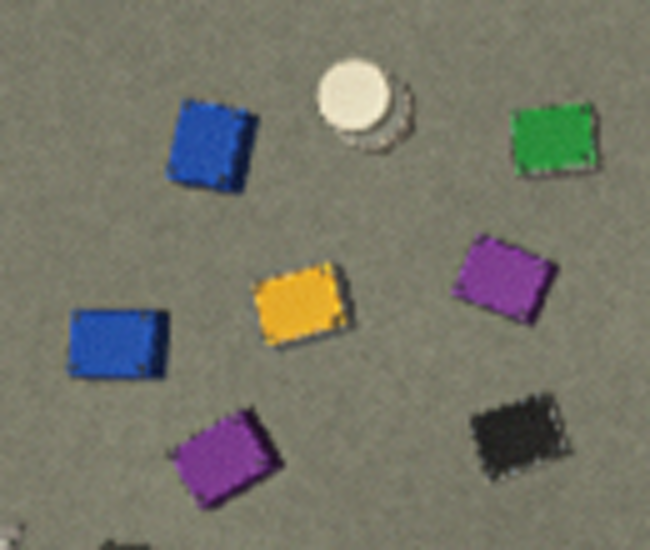

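Run:
```python
from h import *
Rt,p=tool(); print(Rt.round(3),p.round(1))
t=cv2.imread('pics/top0.png')
c=[c for c in blobs(mask(t,(12,140,120),(32,255,255))) if abs(cv2.minAreaRect(c)[0][0]-129)<5][0]
P=plane('top',c.reshape(-1,2),30)[:,:2].astype(np.float32); r=cv2.minAreaRect(P); print(r, cv2.boxPoints(r).round(1))
# blue gearbox
for c in blobs(mask(t,(95,120,60),(125,255,255)),100):
    P=plane('top',c.reshape(-1,2),50)[:,:2].astype(np.float32); print('blue',cv2.minAreaRect(P))
for c in blobs(mask(t,(12,140,120),(32,255,255)),40):
    P=plane('top',c.reshape(-1,2),48)[:,:2].astype(np.float32); print('yel',cv2.minAreaRect(P))
```

```text
[[-0.001 -0.893  0.45 ]
 [-0.001  0.45   0.893]
 [-1.     0.    -0.001]] [236.1 468.6 248.2]
((524.9442138671875, 371.6968688964844), (38.44186782836914, 48.425174713134766), 15.217263221740723) [[500.  390. ]
 [512.8 343.3]
 [549.8 353.4]
 [537.1 400.1]]
blue ((398.8658447265625, -403.4264221191406), (98.35609436035156, 90.88027954101562), 89.5423812866211)
blue ((498.8986511230469, 471.4272766113281), (54.30895233154297, 38.54346466064453), 89.66192626953125)
blue ((558.2977294921875, -200.2744598388672), (83.99905395507812, 85.8315200805664), 84.19190979003906)
blue ((618.0692138671875, 421.2651672363281), (45.691650390625, 48.74180221557617), 79.9779052734375)
blue ((695.9856567382812, -653.3373413085938), (264.78253173828125, 167.466796875), 89.86211395263672)
yel ((522.7544555664062, 366.43255615234375), (37.88015365600586, 47.7176513671875), 15.217284202575684)
yel ((581.1687622070312, 27.59069061279297), (22.368614196777344, 70.32430267333984), 83.80673217773438)
yel ((844.7310791015625, -47.225257873535156), (211.45907592773438, 42.230262756347656), 89.8935546875)
```

Call:
arm_command(
  plan=[
    {"wx": 0.14,"jaw": 1},
    {"wx": 0.14,"jaw": 1},
    {"wx": 0.14,"jaw": 1},
    {"wx": 0.14,"jaw": 1},
    {"wx": 0.14,"jaw": 1},
    {"wx": 0.14,"jaw": 1},
    {"ty": -1.9,"tz": 2.8,"tx": 0.6,"jaw": 1},
    {"ty": -1.9,"tz": 2.8,"tx": 0.6,"jaw": 1},
    {"ty": -1.9,"tz": 2.8,"tx": 0.6,"jaw": 1},
    {"ty": -1.9,"tz": 2.8,"tx": 0.6,"jaw": 1},
    {"ty": -1.9,"tz": 2.8,"tx": 0.6,"jaw": 1},
    {"ty": -1.9,"tz": 2.8,"tx": 0.6,"jaw": 1},
    {"ty": -1.9,"tz": 2.8,"tx": 0.6,"jaw": 1},
    {"ty": -1.9,"tz": 2.8,"tx": 0.6,"jaw": 1},
    {"ty": -1.9,"tz": 2.8,"tx": 0.2,"jaw": 1},
    {"jaw": 1},
    {"jaw": 1},
  ],
)

```text
invalid input at $.plan[0]: expected keys tx, ty, tz, wx, wy, wz, jaw
```

Run:
```python
from h import *
tp=tool(); im=imaging.capture('wrist'); np.savez('w1.npz',R=tp[0],p=tp[1]); cv2.imwrite('pics/w1.png',im)
print(tp[0].round(3),tp[1].round(1))
for c in blobs(mask(im,(12,140,120),(32,255,255)),100):
    P=plane('wrist',c.reshape(-1,2),30,tp)[:,:2].astype(np.float32); print('yel',cv2.minAreaRect(c)[0],cv2.minAreaRect(P))
```

```text
[[-0.001 -0.893  0.45 ]
 [-0.001  0.45   0.893]
 [-1.     0.    -0.001]] [236.1 468.6 248.2]
```

View pics/w1.png

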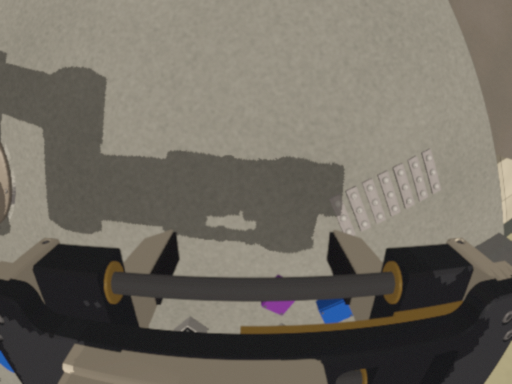

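Call:
arm_command(
  plan=[
    {"tx": 0,"ty": 0,"tz": 0,"wx": 0.14,"wy": 0,"wz": 0,"jaw": 1},
    {"tx": 0,"ty": 0,"tz": 0,"wx": 0.14,"wy": 0,"wz": 0,"jaw": 1},
    {"tx": 0,"ty": 0,"tz": 0,"wx": 0.14,"wy": 0,"wz": 0,"jaw": 1},
    {"tx": 0,"ty": 0,"tz": 0,"wx": 0.14,"wy": 0,"wz": 0,"jaw": 1},
    {"tx": 0,"ty": 0,"tz": 0,"wx": 0.14,"wy": 0,"wz": 0,"jaw": 1},
    {"tx": 0,"ty": 0,"tz": 0,"wx": 0.14,"wy": 0,"wz": 0,"jaw": 1},
    {"tx": 0.6,"ty": -1.9,"tz": 2.8,"wx": 0,"wy": 0,"wz": 0,"jaw": 1},
    {"tx": 0.6,"ty": -1.9,"tz": 2.8,"wx": 0,"wy": 0,"wz": 0,"jaw": 1},
    {"tx": 0.6,"ty": -1.9,"tz": 2.8,"wx": 0,"wy": 0,"wz": 0,"jaw": 1},
    {"tx": 0.6,"ty": -1.9,"tz": 2.8,"wx": 0,"wy": 0,"wz": 0,"jaw": 1},
    {"tx": 0.6,"ty": -1.9,"tz": 2.8,"wx": 0,"wy": 0,"wz": 0,"jaw": 1},
    {"tx": 0.6,"ty": -1.9,"tz": 2.8,"wx": 0,"wy": 0,"wz": 0,"jaw": 1},
    {"tx": 0.6,"ty": -1.9,"tz": 2.8,"wx": 0,"wy": 0,"wz": 0,"jaw": 1},
    {"tx": 0.6,"ty": -1.9,"tz": 2.8,"wx": 0,"wy": 0,"wz": 0,"jaw": 1},
    {"tx": 0.2,"ty": -1.9,"tz": 2.8,"wx": 0,"wy": 0,"wz": 0,"jaw": 1},
    {"tx": 0,"ty": 0,"tz": 0,"wx": 0,"wy": 0,"wz": 0,"jaw": 1},
    {"tx": 0,"ty": 0,"tz": 0,"wx": 0,"wy": 0,"wz": 0,"jaw": 1},
  ],
)

```text
time: 1.9
tool_pos: [524.3, 369.1, 198.0]
tcp_rot: [3.118, 1.569, -2.903]
contact_force: [-0.1, 0.1, -0.5]
grip_width: 91.9
```

Run:
```python
from h import *
tp=tool(); im=imaging.capture('wrist'); np.savez('w1.npz',R=tp[0],p=tp[1]); cv2.imwrite('pics/w1b.png',im)
print(tp[0].round(3),tp[1].round(1))
for c in blobs(mask(im,(12,140,120),(32,255,255)),100):
    P=plane('wrist',c.reshape(-1,2),30,tp)[:,:2].astype(np.float32); print('yel',cv2.minAreaRect(c)[0],cv2.minAreaRect(P))
```

```text
[[-0.001 -0.26   0.966]
 [-0.     0.966  0.26 ]
 [-1.     0.    -0.001]] [524.3 369.1 198. ]
yel (254.49996948242188, 178.49998474121094) ((524.7228393554688, 371.884521484375), (36.918975830078125, 47.754676818847656), 16.00942039489746)
```

View pics/w1b.png

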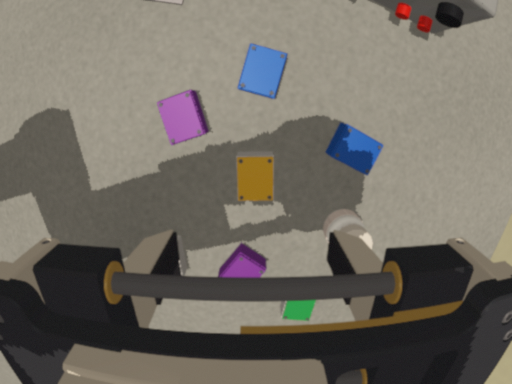

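The gold module is the gold-yellow block at wrist px (254,178) (top px 129,200). The other blocks in view are purple (183,117) and (243,262), blue (263,71) and (355,148), and green (299,310). The enlarged top crop shows it as the only gold cover, and both cameras put it at (525,372) within 1 mm. I'll grasp it there.

Call:
arm_command(
  plan=[
    {"tx": 4.0,"ty": 0.25,"tz": 0.1,"wx": -0.01,"wy": 0,"wz": 0,"jaw": 1},
    {"tx": 4.0,"ty": 0,"tz": 0,"wx": 0,"wy": 0,"wz": 0,"jaw": 1},
    {"tx": 4.0,"ty": 0,"tz": 0,"wx": 0,"wy": 0,"wz": 0,"jaw": 1},
    {"tx": 2.5,"ty": 0,"tz": 0,"wx": 0,"wy": 0,"wz": 0,"jaw": 1},
    {"tx": 2.0,"ty": 0,"tz": 0,"wx": 0,"wy": 0,"wz": 0,"jaw": 1},
    {"tx": 0,"ty": 0,"tz": 0,"wx": 0,"wy": 0,"wz": 0,"jaw": 1},
    {"tx": 0,"ty": 0,"tz": 0,"wx": 0,"wy": 0,"wz": 0,"jaw": -1},
    {"tx": 0,"ty": 0,"tz": 0,"wx": 0,"wy": 0,"wz": 0,"jaw": -1},
    {"tx": 0,"ty": 0,"tz": 0,"wx": 0,"wy": 0,"wz": 0,"jaw": -1},
    {"tx": 0,"ty": 0,"tz": 0,"wx": 0,"wy": 0,"wz": 0,"jaw": -1},
    {"tx": 0,"ty": 0,"tz": 0,"wx": 0,"wy": 0,"wz": 0,"jaw": -1},
    {"tx": 0,"ty": 0,"tz": 0,"wx": 0,"wy": 0,"wz": 0,"jaw": -1},
    {"tx": 0,"ty": 0,"tz": 0,"wx": 0,"wy": 0,"wz": 0,"jaw": -1},
    {"tx": 0,"ty": 0,"tz": 0,"wx": 0,"wy": 0,"wz": 0,"jaw": -1},
  ],
)

```text
time: 3.35
tool_pos: [524.6, 372.2, 33.9]
tcp_rot: [0.196, 1.57, 0.47]
contact_force: [0.1, 0.3, 1.1]
grip_width: 39.5
```

Call:
arm_command(
  plan=[
    {"tx": -2.0,"ty": 0,"tz": 0,"wx": 0,"wy": 0,"wz": 0,"jaw": -1},
    {"tx": -3.5,"ty": 0,"tz": 0,"wx": 0,"wy": 0,"wz": 0,"jaw": -1},
    {"tx": -3.5,"ty": 0,"tz": 0,"wx": 0,"wy": 0,"wz": 0,"jaw": -1},
    {"tx": -3.5,"ty": 0,"tz": 0,"wx": 0,"wy": 0,"wz": 0,"jaw": -1},
    {"tx": -3.5,"ty": 0,"tz": 0,"wx": 0.123,"wy": 0,"wz": 0,"jaw": -1},
    {"tx": 0,"ty": 0,"tz": 0,"wx": 0.123,"wy": 0,"wz": 0,"jaw": -1},
    {"tx": 0,"ty": 0,"tz": 0,"wx": 0.123,"wy": 0,"wz": 0,"jaw": -1},
    {"tx": 0,"ty": -3.3,"tz": 0.76,"wx": 0,"wy": 0,"wz": 0,"jaw": -1},
    {"tx": 0,"ty": -3.3,"tz": 0.76,"wx": 0,"wy": 0,"wz": 0,"jaw": -1},
    {"tx": 0,"ty": -3.3,"tz": 0.76,"wx": 0,"wy": 0,"wz": 0,"jaw": -1},
    {"tx": 0,"ty": -3.3,"tz": 0.76,"wx": 0,"wy": 0,"wz": 0,"jaw": -1},
    {"tx": 0,"ty": -3.3,"tz": 0.76,"wx": 0,"wy": 0,"wz": 0,"jaw": -1},
    {"tx": 0,"ty": -3.3,"tz": 0.76,"wx": 0,"wy": 0,"wz": 0,"jaw": -1},
    {"tx": 0,"ty": -3.3,"tz": 0.76,"wx": 0,"wy": 0,"wz": 0,"jaw": -1},
    {"tx": 0,"ty": -3.3,"tz": 0.76,"wx": 0,"wy": 0,"wz": 0,"jaw": -1},
    {"tx": 0,"ty": -3.3,"tz": 0.76,"wx": 0,"wy": 0,"wz": 0,"jaw": -1},
    {"tx": 0,"ty": -3.3,"tz": 0.76,"wx": 0,"wy": 0,"wz": 0,"jaw": -1},
    {"tx": 0,"ty": -3.3,"tz": 0.76,"wx": 0,"wy": 0,"wz": 0,"jaw": -1},
    {"tx": 0,"ty": -3.3,"tz": 0.76,"wx": 0,"wy": 0,"wz": 0,"jaw": -1},
    {"tx": 0,"ty": 0,"tz": 0,"wx": 0,"wy": 0,"wz": 0,"jaw": -1},
  ],
)

```text
time: 5.35
tool_pos: [577.9, -34.7, 193.3]
tcp_rot: [-1.692, 1.57, -1.791]
contact_force: [-0.4, 0.6, -2.0]
grip_width: 39.8
```

Run:
```python
from h import *
tp=tool(); im=imaging.capture('wrist'); np.savez('w2.npz',R=tp[0],p=tp[1]); cv2.imwrite('pics/w2.png',im)
print(tp[0].round(3),tp[1].round(1))
for c in blobs(mask(im,(12,140,120),(32,255,255)),100):
    P=plane('wrist',c.reshape(-1,2),48,tp)[:,:2].astype(np.float32); print('yel',cv2.minAreaRect(c)[0],cv2.minAreaRect(P))
t=imaging.capture('top'); cv2.imwrite('pics/t3.png',t)
```

```text
[[-0.     0.099  0.995]
 [-0.001  0.995 -0.099]
 [-1.    -0.001 -0.   ]] [577.9 -34.7 193.3]
yel (282.0823974609375, 324.6910705566406) ((603.173583984375, -224.092041015625), (16.12702178955078, 344.58514404296875), 84.41793060302734)
yel (252.5, 249.0) ((569.9609375, -105.7977523803711), (67.42928314208984, 76.14385223388672), 84.2949447631836)
yel (251.0, 124.0) ((581.7551879882812, 27.526004791259766), (23.03060531616211, 70.10075378417969), 84.24872589111328)
yel (470.47357177734375, 166.72836303710938) ((842.1753540039062, -36.173606872558594), (189.12548828125, 77.87326049804688), 89.86710357666016)
```

View pics/w2.png

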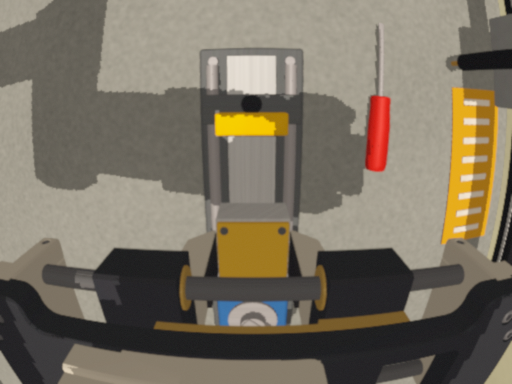

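Run:
```python
from h import *
d=np.load('w2.npz'); tp=(d['R'],d['p'])
cy=np.array([.1003,.995]);cx=np.array([.995,-.1003])
g=np.array([558.3,-200.3]); o=g+170*cy; print('origin',o)
def cl(P): return np.c_[(P[:,:2]-o)@cx,(P[:,:2]-o)@cy].round(1)
im=cv2.imread('pics/w2.png'); gr=cv2.cvtColor(im,cv2.COLOR_BGR2GRAY).astype(int)
for r in(75,145,160,185): print(r,gr[r,196:308:2].tolist())
print('bed edges guess r150',cl(plane('wrist',[[228,150],[276,150]],20,tp)))
print('plate',cl(plane('wrist',[[202,80],[302,80]],12,tp)))
print('bed back end',cl(plane('wrist',[[228,55],[276,55],[228,93]],20,tp)))
print('stop',cl(plane('wrist',[[215,113],[288,113],[216,135],[288,135],[216,136]],48,tp)))
print('pad front top0',cl(plane('top',[[205+367/5,140+180/5],[205+367/5,140+270/5]],46)))
print('stop front top0',cl(plane('top',[[205+212/5,140+205/5]],48)))
print('TCP',cl(d['p'][None]))
```

```text
origin [575.351 -31.15 ]
75 [161, 160, 118, 122, 125, 137, 164, 185, 182, 160, 136, 86, 111, 124, 124, 146, 217, 220, 218, 218, 222, 221, 220, 221, 220, 222, 220, 214, 215, 219, 219, 221, 215, 216, 218, 219, 215, 214, 213, 209, 136, 117, 115, 116, 109, 149, 168, 191, 180, 158, 126, 116, 115, 110, 154, 160]
145 [102, 101, 96, 69, 65, 71, 92, 106, 112, 110, 105, 96, 72, 69, 70, 68, 112, 135, 135, 135, 136, 138, 137, 138, 137, 138, 139, 134, 136, 136, 137, 138, 133, 135, 137, 135, 136, 134, 134, 129, 79, 65, 67, 68, 85, 103, 107, 111, 108, 99, 75, 69, 66, 92, 102, 101]
160 [100, 101, 99, 79, 66, 66, 83, 105, 110, 112, 105, 99, 76, 68, 68, 67, 103, 133, 135, 134, 136, 137, 136, 138, 135, 138, 137, 134, 135, 136, 137, 136, 132, 135, 138, 135, 134, 133, 134, 129, 73, 68, 67, 69, 89, 103, 109, 111, 108, 97, 71, 68, 68, 91, 98, 100]
185 [103, 102, 100, 97, 69, 67, 71, 96, 108, 111, 108, 103, 86, 69, 68, 69, 85, 132, 134, 134, 136, 137, 134, 136, 134, 137, 137, 133, 135, 135, 136, 133, 133, 134, 136, 135, 134, 134, 134, 124, 70, 67, 66, 71, 98, 105, 112, 110, 104, 85, 67, 67, 83, 101, 99, 98]
bed edges guess r150 [[-24.   29.1]
 [ 26.7  29.1]]
plate [[-51.4 104.2]
 [ 54.1 104.1]]
bed back end [[-23.1 129.2]
 [ 25.8 129.2]
 [-23.2  89.1]]
stop [[-33.4  69.7]
 [ 35.4  69.7]
 [-32.9  48.5]
 [ 35.8  48.5]
 [-32.9  47.6]]
pad front top0 [[ 23.7 -45.2]
 [-31.  -49.8]]
stop front top0 [[-0.8 46.5]]
TCP [[ 2.9 -3.2]]
```

Call:
arm_command(
  plan=[
    {"tx": 0,"ty": 0.2,"tz": -0.2,"wx": 0,"wy": 0,"wz": 0,"jaw": -1},
    {"tx": 3.5,"ty": 0,"tz": 0,"wx": 0,"wy": 0,"wz": 0,"jaw": -1},
    {"tx": 3.5,"ty": 0,"tz": 0,"wx": 0,"wy": 0,"wz": 0,"jaw": -1},
    {"tx": 3.5,"ty": 0,"tz": 0,"wx": 0,"wy": 0,"wz": 0,"jaw": -1},
    {"tx": 2.0,"ty": 0,"tz": 0,"wx": 0,"wy": 0,"wz": 0,"jaw": -1},
    {"tx": 1.0,"ty": 0,"tz": 0,"wx": 0,"wy": 0,"wz": 0,"jaw": -1},
    {"tx": 0,"ty": 0,"tz": 0,"wx": 0,"wy": 0,"wz": 0,"jaw": -1},
    {"tx": 0,"ty": 0,"tz": 0,"wx": 0,"wy": 0,"wz": 0,"jaw": -1},
  ],
)

```text
time: 6.25
tool_pos: [576.6, -28.0, 59.7]
tcp_rot: [0.005, 1.569, -0.09]
contact_force: [0.3, -0.5, -1.5]
grip_width: 39.5
```

Run:
```python
from h import *
im=imaging.capture('wrist'); cv2.imwrite('pics/w3.png',im)
t=imaging.capture('top'); cv2.imwrite('pics/t3.png',cv2.resize(t[140:220,205:345],None,fx=5,fy=5))
t=imaging.capture('scene'); cv2.imwrite('pics/s3.png',cv2.resize(t[130:240,200:290],None,fx=5,fy=5))
```

```text
(no output)
```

View pics/w3.png

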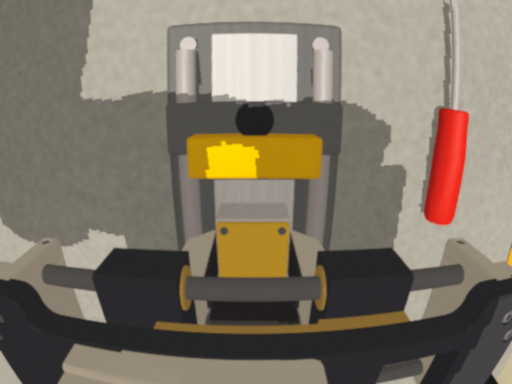

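View pics/s3.png

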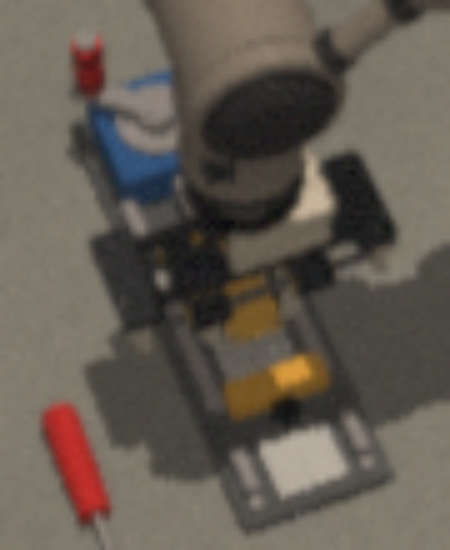

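Call:
arm_command(
  plan=[
    {"tx": 0.15,"ty": 0,"tz": 0,"wx": 0,"wy": 0,"wz": 0,"jaw": -1},
    {"tx": 0.15,"ty": 0,"tz": 0,"wx": 0,"wy": 0,"wz": 0,"jaw": -1},
    {"tx": 0.15,"ty": 0,"tz": 0,"wx": 0,"wy": 0,"wz": 0,"jaw": -1},
    {"tx": 0.1,"ty": 0,"tz": 0,"wx": 0,"wy": 0,"wz": 0,"jaw": -1},
    {"tx": 0,"ty": 0,"tz": 0,"wx": 0,"wy": 0,"wz": 0,"jaw": -1},
    {"tx": 0,"ty": 0,"tz": 0,"wx": 0,"wy": 0,"wz": 0,"jaw": -1},
  ],
)

```text
time: 7.0
tool_pos: [575.9, -28.5, 53.8]
tcp_rot: [-0.047, 1.571, -0.142]
contact_force: [-3.1, 0.8, 5.8]
grip_width: 39.8
```

Contact is confirmed: +5.8 N in z against −1.5 N when carrying, at the expected height. Releasing and lifting.

Call:
arm_command(
  plan=[
    {"tx": 0,"ty": 0,"tz": 0,"wx": 0,"wy": 0,"wz": 0,"jaw": 1},
    {"tx": 0,"ty": 0,"tz": 0,"wx": 0,"wy": 0,"wz": 0,"jaw": 1},
    {"tx": 0,"ty": 0,"tz": 0,"wx": 0,"wy": 0,"wz": 0,"jaw": 1},
    {"tx": 0,"ty": 0,"tz": 0,"wx": 0,"wy": 0,"wz": 0,"jaw": 1},
    {"tx": 0,"ty": 0,"tz": 0,"wx": 0,"wy": 0,"wz": 0,"jaw": 1},
    {"tx": 0,"ty": 0,"tz": 0,"wx": 0,"wy": 0,"wz": 0,"jaw": 1},
    {"tx": -2.0,"ty": 0,"tz": 0,"wx": 0,"wy": 0,"wz": 0,"jaw": 1},
    {"tx": -3.5,"ty": 0,"tz": 0,"wx": 0,"wy": 0,"wz": 0,"jaw": 1},
    {"tx": -3.5,"ty": 0,"tz": 0,"wx": 0,"wy": 0,"wz": 0,"jaw": 1},
    {"tx": -3.5,"ty": 0,"tz": 0,"wx": 0,"wy": 0,"wz": 0,"jaw": 1},
    {"tx": -3.5,"ty": 0,"tz": 0,"wx": 0,"wy": 0,"wz": 0,"jaw": 1},
    {"tx": 0,"ty": 0,"tz": 0,"wx": 0,"wy": 0,"wz": 0,"jaw": 1},
    {"tx": 0,"ty": 0,"tz": 0,"wx": 0,"wy": 0,"wz": 0,"jaw": 1},
  ],
)

```text
time: 8.3
tool_pos: [576.0, -28.5, 213.8]
tcp_rot: [-0.021, 1.569, -0.116]
contact_force: [0.2, 0.7, -0.6]
grip_width: 91.8
```

Run:
```python
from h import *
tp=tool(); im=imaging.capture('wrist'); np.savez('w4.npz',R=tp[0],p=tp[1]); cv2.imwrite('pics/w4.png',im)
print(tp[0].round(3),tp[1].round(1))
for c in blobs(mask(im,(12,140,90),(32,255,255)),200):
    P=plane('wrist',c.reshape(-1,2),50,tp)[:,:2].astype(np.float32); print('yel',cv2.minAreaRect(c)[0],cv2.minAreaRect(P))
t=imaging.capture('top'); cv2.imwrite('pics/t4.png',t); s=imaging.capture('scene'); cv2.imwrite('pics/s4.png',s)
cv2.imwrite('pics/t4z.png',cv2.resize(t[140:220,205:345],None,fx=5,fy=5))
# crank: red + steel
def C(m):
    return [(cv2.minAreaRect(c)) for c in blobs(m,6)]
for n,i in(('top',cv2.imread('pics/top0.png')),('scene',cv2.imread('pics/scene0.png'))):
    h=cv2.cvtColor(i,cv2.COLOR_BGR2HSV)
    m=cv2.inRange(h,(0,130,60),(8,255,255))|cv2.inRange(h,(172,130,60),(180,255,255))
    for c in blobs(m,6):
        x,y,w,hh=cv2.boundingRect(c); print(n,x,y,w,hh,cv2.contourArea(c))
```

```text
[[ 0.002  0.095  0.995]
 [-0.     0.995 -0.095]
 [-1.    -0.     0.002]] [576.  -28.5 213.8]
yel (351.9852294921875, 321.0501708984375) ((715.2987670898438, -246.202392578125), (22.69409942626953, 349.4534606933594), 84.5655288696289)
yel (392.69171142578125, 282.337646484375) ((748.6846313476562, -184.21092224121094), (25.47027587890625, 74.40693664550781), 11.169293403625488)
yel (112.27252197265625, 282.41436767578125) ((375.22955322265625, -147.99002075195312), (74.04887390136719, 27.6016902923584), 69.5615234375)
yel (252.5, 181.5) ((575.1121215820312, -28.26980972290039), (45.30345916748047, 36.511016845703125), 83.72846984863281)
yel (254.0, 128.0) ((582.2089233398438, 27.996685028076172), (22.622495651245117, 68.95211029052734), 84.5693359375)
yel (462.3114929199219, 168.24557495117188) ((842.56689453125, -35.582664489746094), (189.68455505371094, 77.9598617553711), 89.85660552978516)
top 330 168 10 9 20.5
top 51 163 7 7 26.0
top 52 154 8 6 28.5
top 237 133 28 10 180.0
scene 332 375 6 5 14.5
scene 209 211 13 23 135.5
scene 215 138 6 11 29.0
```

View pics/w4.png

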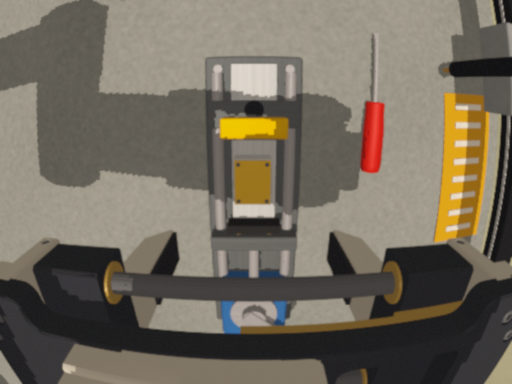

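View pics/t4z.png

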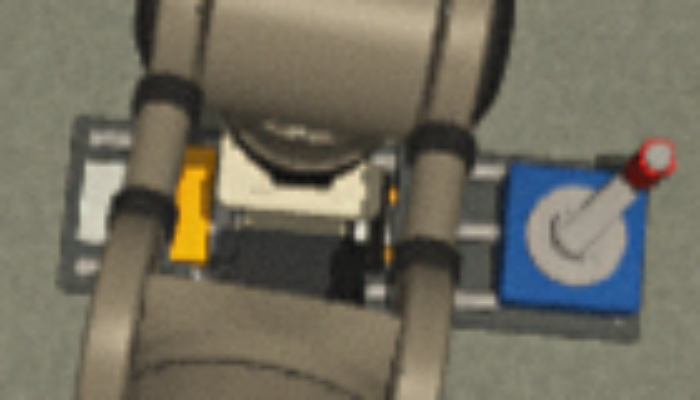

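Run:
```python
from h import *
a=plane('top',[336.4,171.2],125)[0]; b=plane('scene',[217.6,138],125)[0]; print('cap',a.round(1),b.round(1))
# hub in top: centre of gray disc
h=plane('top',[[205+576/5,140+234/5]],66)[0]; print('hub',h.round(1))
from_g=np.array([558.3,-200.3]); print(np.linalg.norm(a[:2]-from_g),np.linalg.norm(a[:2]-h[:2]))
```

```text
cap [ 593.1 -237.4  125. ] [ 591.5 -233.4  125. ]
hub [ 557.7 -200.4   66. ]
50.89022670282376 51.236991535592715
```

Call:
arm_command(
  plan=[
    {"tx": -0.4,"ty": -3.4,"tz": 0.6,"wx": 0,"wy": 0,"wz": 0,"jaw": 1},
    {"tx": -0.4,"ty": -3.4,"tz": 0.6,"wx": 0,"wy": 0,"wz": 0,"jaw": 1},
    {"tx": -0.4,"ty": -3.4,"tz": 0.6,"wx": 0,"wy": 0,"wz": 0,"jaw": 1},
    {"tx": -0.4,"ty": -3.4,"tz": 0.6,"wx": 0,"wy": 0,"wz": 0,"jaw": 1},
    {"tx": 0,"ty": -3.4,"tz": 0.6,"wx": 0,"wy": 0,"wz": 0,"jaw": 1},
    {"tx": 0,"ty": -3.4,"tz": 0.6,"wx": 0,"wy": 0,"wz": 0,"jaw": 1},
    {"tx": 0,"ty": 0,"tz": 0,"wx": 0,"wy": 0,"wz": 0,"jaw": 1},
    {"tx": 0,"ty": 0,"tz": 0,"wx": 0,"wy": 0,"wz": 0,"jaw": 1},
  ],
)

```text
time: 9.25
tool_pos: [591.8, -235.2, 227.4]
tcp_rot: [2.586, 1.568, 2.489]
contact_force: [-0.2, 0.2, 0.4]
grip_width: 92.3
```

Run:
```python
from h import *
tp=tool(); im=imaging.capture('wrist'); np.savez('w5.npz',R=tp[0],p=tp[1]); cv2.imwrite('pics/w5.png',im)
print(tp[0].round(3),tp[1].round(1))
h=cv2.cvtColor(im,cv2.COLOR_BGR2HSV)
m=cv2.inRange(h,(0,130,60),(8,255,255))|cv2.inRange(h,(172,130,60),(180,255,255))
for c in blobs(m,30): print('red',cv2.boundingRect(c),cv2.contourArea(c))
for c in blobs(cv2.inRange(h,(95,120,40),(125,255,255)),100): print('blue',cv2.boundingRect(c))
```

```text
[[-0.002  0.096  0.995]
 [ 0.002  0.995 -0.096]
 [-1.     0.002 -0.003]] [ 591.8 -235.2  227.4]
red (246, 178, 23, 31) 346.0
red (334, 0, 20, 7) 97.5
blue (151, 298, 23, 24)
blue (183, 111, 78, 77)
```

View pics/w5.png

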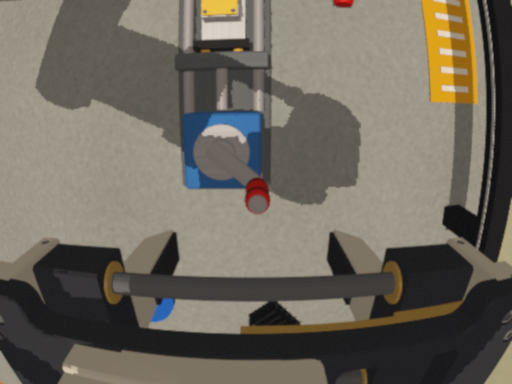

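Run:
```python
from h import *
d=np.load('w5.npz'); tp=(d['R'],d['p']); im=cv2.imread('pics/w5.png')
cv2.imwrite('pics/w5z.png',cv2.resize(im[100:230,170:290],None,fx=4.5,fy=4.5,interpolation=cv2.INTER_CUBIC))
print('cap',plane('wrist',[[258,203.5]],125,tp).round(1))
print('hub',plane('wrist',[[221.5,153]],66,tp).round(1))
h=cv2.cvtColor(im,cv2.COLOR_BGR2HSV)
c=[c for c in blobs(cv2.inRange(h,(95,120,40),(125,255,255)),1000)][0]
P=plane('wrist',c.reshape(-1,2),50,tp)[:,:2].astype(np.float32);print(cv2.minAreaRect(P))
```

```text
cap [[ 595.2 -237.2  125. ]]
hub [[ 562.  -200.4   66. ]]
((560.1676635742188, -199.84344482421875), (83.0704345703125, 83.06430053710938), 84.65162658691406)
```

View pics/w5z.png

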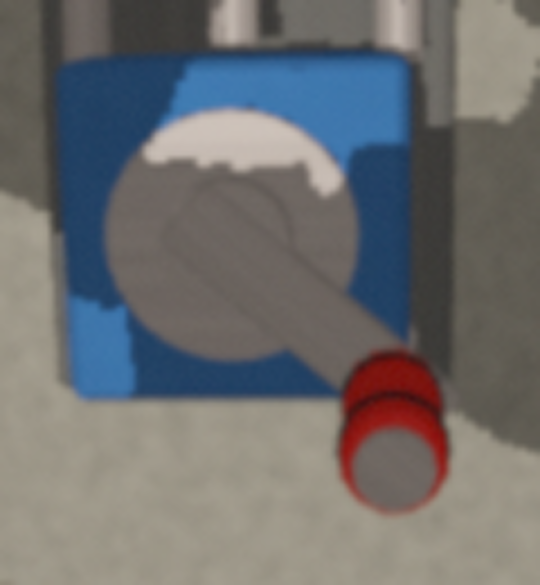

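Call:
arm_command(
  plan=[
    {"tx": 3.0,"ty": -0.14,"tz": 0.26,"wx": 0,"wy": 0,"wz": 0,"jaw": 1},
    {"tx": 3.5,"ty": 0,"tz": 0,"wx": 0,"wy": 0,"wz": 0,"jaw": 1},
    {"tx": 3.5,"ty": 0,"tz": 0,"wx": 0,"wy": 0,"wz": 0,"jaw": 1},
    {"tx": 2.7,"ty": 0,"tz": 0,"wx": 0,"wy": 0,"wz": 0,"jaw": 1},
    {"tx": 0,"ty": 0,"tz": 0,"wx": 0,"wy": 0,"wz": 0,"jaw": 1},
    {"tx": 0,"ty": 0,"tz": 0,"wx": 0,"wy": 0,"wz": 0,"jaw": 1},
  ],
)

```text
time: 9.9
tool_pos: [595.1, -235.5, 102.6]
tcp_rot: [2.244, 1.57, 2.151]
contact_force: [0.2, 0.7, 0.5]
grip_width: 91.9
```

Run:
```python
from h import *
im=imaging.capture('wrist'); cv2.imwrite('pics/w6.png',im)
```

```text
(no output)
```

View pics/w6.png

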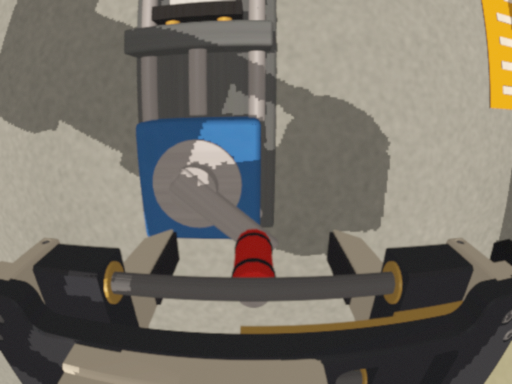

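Call:
arm_command(
  plan=[
    {"tx": 0,"ty": 0,"tz": 0,"wx": 0,"wy": 0,"wz": 0,"jaw": -1},
    {"tx": 0,"ty": 0,"tz": 0,"wx": 0,"wy": 0,"wz": 0,"jaw": -1},
    {"tx": 0,"ty": 0,"tz": 0,"wx": 0,"wy": 0,"wz": 0,"jaw": -1},
    {"tx": 0,"ty": 0,"tz": 0,"wx": 0,"wy": 0,"wz": 0,"jaw": -1},
    {"tx": 0,"ty": 0,"tz": 0,"wx": 0,"wy": 0,"wz": 0,"jaw": -1},
    {"tx": 0,"ty": 0,"tz": 0,"wx": 0,"wy": 0,"wz": 0,"jaw": -1},
    {"tx": 0,"ty": 0,"tz": 0,"wx": 0,"wy": 0,"wz": 0,"jaw": -1},
    {"tx": 0,"ty": 0,"tz": 0,"wx": 0,"wy": 0,"wz": 0,"jaw": -1},
    {"tx": 0,"ty": 0,"tz": 0,"wx": 0,"wy": 0,"wz": 0,"jaw": -1},
    {"tx": 0,"ty": 0,"tz": 0,"wx": 0,"wy": 0,"wz": 0,"jaw": -1},
    {"tx": 0,"ty": 0,"tz": 0,"wx": 0,"wy": 0,"wz": 0,"jaw": -1},
    {"tx": 0,"ty": 0,"tz": 0,"wx": 0,"wy": 0,"wz": 0,"jaw": -1},
  ],
)

```text
time: 11.15
tool_pos: [595.2, -236.6, 102.2]
tcp_rot: [-0.051, 1.57, -0.146]
contact_force: [2.8, -0.1, -1.6]
grip_width: 21.6
```

```bash
cat > arc.py <<'E'
import sys,numpy as np
# arc.py psi0 step n [r mm]: steps (tz,ty) in cm
p,s,n=float(sys.argv[1]),float(sys.argv[2]),int(sys.argv[3]); r=float(sys.argv[4]) if len(sys.argv)>4 else 50.
a=p-s*np.arange(n+1); P=np.round(np.c_[np.cos(a),np.sin(a)]*r/10,2)
print('end psi',a[-1]); 
for d in np.diff(P,axis=0): print('"ty": %.2f, "tz": %.2f'%(d[1],d[0]))
E
python3 arc.py -0.693 0.1 10
```

```text
end psi -1.693
"ty": -0.37, "tz": -0.34
"ty": -0.33, "tz": -0.37
"ty": -0.30, "tz": -0.41
"ty": -0.25, "tz": -0.43
"ty": -0.21, "tz": -0.46
"ty": -0.16, "tz": -0.47
"ty": -0.11, "tz": -0.49
"ty": -0.06, "tz": -0.49
"ty": -0.02, "tz": -0.50
"ty": 0.04, "tz": -0.50
```

Call:
arm_command(
  plan=[
    {"tx": 0,"ty": -0.37,"tz": -0.34,"wx": 0,"wy": 0,"wz": 0,"jaw": -1},
    {"tx": 0,"ty": -0.33,"tz": -0.37,"wx": 0,"wy": 0,"wz": 0,"jaw": -1},
    {"tx": 0,"ty": -0.3,"tz": -0.41,"wx": 0,"wy": 0,"wz": 0,"jaw": -1},
    {"tx": 0,"ty": -0.25,"tz": -0.43,"wx": 0,"wy": 0,"wz": 0,"jaw": -1},
    {"tx": 0,"ty": -0.21,"tz": -0.46,"wx": 0,"wy": 0,"wz": 0,"jaw": -1},
  ],
)

```text
time: 11.65
tool_pos: [574.5, -248.6, 102.2]
tcp_rot: [0.391, 1.568, 0.296]
contact_force: [7.4, 3.3, -3.2]
grip_width: 21.6
```

```bash
cat > f.py <<'E'
from h import *
o=readout.get_obs(); p=np.array(o['tool_pos'])[:2]; F=np.array(o['contact_force'])
a=np.array([559.3,-200.2]); Z=np.array([.995,-.0975]);Y=np.array([.0975,.995])
d=p-a; ps=np.arctan2(d@Y,d@Z); r=np.linalg.norm(d); rad=d/r; t=np.array([rad[1],-rad[0]])
print('t %.2f psi %.3f r %.1f  Ftan %.2f Frad %.2f Fz %.2f grip %.1f z %.1f'%(o['time'],ps,r,F[:2]@t,F[:2]@rad,F[2],o['grip_width'],o['tool_pos'][2]), p.round(1))
E
python3 f.py
```

```text
t 11.65 psi -1.169 r 50.7  Ftan -8.08 Frad -0.97 Fz -3.20 grip 21.6 z 102.2 [ 574.5 -248.6]
```

```bash
python3 arc.py -1.193 0.1 20;python3 arc.py -3.193 0.1 20
```

```text
end psi -3.193
"ty": -0.16, "tz": -0.47
"ty": -0.11, "tz": -0.49
"ty": -0.06, "tz": -0.49
"ty": -0.02, "tz": -0.50
"ty": 0.04, "tz": -0.50
"ty": 0.08, "tz": -0.49
"ty": 0.14, "tz": -0.48
"ty": 0.18, "tz": -0.47
"ty": 0.23, "tz": -0.44
"ty": 0.27, "tz": -0.42
"ty": 0.31, "tz": -0.40
"ty": 0.35, "tz": -0.35
"ty": 0.38, "tz": -0.32
"ty": 0.41, "tz": -0.29
"ty": 0.44, "tz": -0.24
"ty": 0.46, "tz": -0.19
"ty": 0.48, "tz": -0.15
"ty": 0.49, "tz": -0.09
"ty": 0.50, "tz": -0.05
"ty": 0.50, "tz": 0.00
end psi -5.193
"ty": 0.49, "tz": 0.05
"ty": 0.49, "tz": 0.10
"ty": 0.48, "tz": 0.15
"ty": 0.46, "tz": 0.19
"ty": 0.44, "tz": 0.24
"ty": 0.41, "tz": 0.28
"ty": 0.38, "tz": 0.33
"ty": 0.35, "tz": 0.36
"ty": 0.31, "tz": 0.39
"ty": 0.27, "tz": 0.42
"ty": 0.23, "tz": 0.44
"ty": 0.18, "tz": 0.47
"ty": 0.13, "tz": 0.48
"ty": 0.08, "tz": 0.49
"ty": 0.04, "tz": 0.50
"ty": -0.02, "tz": 0.50
"ty": -0.06, "tz": 0.50
"ty": -0.12, "tz": 0.48
"ty": -0.16, "tz": 0.48
"ty": -0.21, "tz": 0.45
```

Call:
arm_command(
  plan=[
    {"tx": 0,"ty": -0.16,"tz": -0.47,"wx": 0,"wy": 0,"wz": 0,"jaw": -1},
    {"tx": 0,"ty": -0.11,"tz": -0.49,"wx": 0,"wy": 0,"wz": 0,"jaw": -1},
    {"tx": 0,"ty": -0.06,"tz": -0.49,"wx": 0,"wy": 0,"wz": 0,"jaw": -1},
    {"tx": 0,"ty": -0.02,"tz": -0.5,"wx": 0,"wy": 0,"wz": 0,"jaw": -1},
    {"tx": 0,"ty": 0.04,"tz": -0.5,"wx": 0,"wy": 0,"wz": 0,"jaw": -1},
    {"tx": 0,"ty": 0.08,"tz": -0.49,"wx": 0,"wy": 0,"wz": 0,"jaw": -1},
    {"tx": 0,"ty": 0.14,"tz": -0.48,"wx": 0,"wy": 0,"wz": 0,"jaw": -1},
    {"tx": 0,"ty": 0.18,"tz": -0.47,"wx": 0,"wy": 0,"wz": 0,"jaw": -1},
    {"tx": 0,"ty": 0.23,"tz": -0.44,"wx": 0,"wy": 0,"wz": 0,"jaw": -1},
    {"tx": 0,"ty": 0.27,"tz": -0.42,"wx": 0,"wy": 0,"wz": 0,"jaw": -1},
  ],
)

```text
time: 12.65
tool_pos: [528.4, -238.8, 102.2]
tcp_rot: [-0.048, 1.566, -0.144]
contact_force: [10.8, 0.8, -7.1]
grip_width: 21.3
```

```bash
python3 f.py
```

```text
t 12.65 psi -2.148 r 49.4  Ftan -7.97 Frad -7.34 Fz -7.07 grip 21.3 z 102.2 [ 528.4 -238.8]
```

Call:
arm_command(
  plan=[
    {"tx": 0,"ty": 0.31,"tz": -0.4,"wx": 0,"wy": 0,"wz": 0,"jaw": -1},
    {"tx": 0,"ty": 0.35,"tz": -0.35,"wx": 0,"wy": 0,"wz": 0,"jaw": -1},
    {"tx": 0,"ty": 0.38,"tz": -0.32,"wx": 0,"wy": 0,"wz": 0,"jaw": -1},
    {"tx": 0,"ty": 0.41,"tz": -0.29,"wx": 0,"wy": 0,"wz": 0,"jaw": -1},
    {"tx": 0,"ty": 0.44,"tz": -0.24,"wx": 0,"wy": 0,"wz": 0,"jaw": -1},
    {"tx": 0,"ty": 0.46,"tz": -0.19,"wx": 0,"wy": 0,"wz": 0,"jaw": -1},
    {"tx": 0,"ty": 0.48,"tz": -0.15,"wx": 0,"wy": 0,"wz": 0,"jaw": -1},
    {"tx": 0,"ty": 0.49,"tz": -0.09,"wx": 0,"wy": 0,"wz": 0,"jaw": -1},
    {"tx": 0,"ty": 0.5,"tz": -0.05,"wx": 0,"wy": 0,"wz": 0,"jaw": -1},
    {"tx": 0,"ty": 0.5,"tz": 0,"wx": 0,"wy": 0,"wz": 0,"jaw": -1},
  ],
)

```text
time: 13.65
tool_pos: [510.9, -195.6, 102.2]
tcp_rot: [-0.861, 1.567, -0.956]
contact_force: [3.5, -8.5, -6.5]
grip_width: 21.6
```

```bash
python3 f.py
python3 - <<'E'
from h import *
s=imaging.capture('wrist'); cv2.imwrite('pics/w7.png',s)
E
python3 f.py
```

```text
t 13.65 psi -3.139 r 48.6  Ftan -8.11 Frad -4.26 Fz -6.54 grip 21.6 z 102.2 [ 510.9 -195.6]
t 13.70 psi 3.131 r 48.6  Ftan -5.68 Frad -5.90 Fz -5.63 grip 21.5 z 102.2 [ 511.  -194.9]
```

View pics/w7.png

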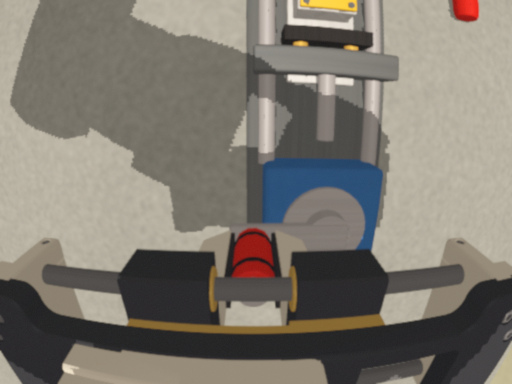

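Call:
arm_command(
  plan=[
    {"tx": 0,"ty": 0.49,"tz": 0.1,"wx": 0,"wy": 0,"wz": 0,"jaw": -1},
    {"tx": 0,"ty": 0.49,"tz": 0.15,"wx": 0,"wy": 0,"wz": 0,"jaw": -1},
    {"tx": 0,"ty": 0.48,"tz": 0.15,"wx": 0,"wy": 0,"wz": 0,"jaw": -1},
    {"tx": 0,"ty": 0.46,"tz": 0.19,"wx": 0,"wy": 0,"wz": 0,"jaw": -1},
    {"tx": 0,"ty": 0.44,"tz": 0.24,"wx": 0,"wy": 0,"wz": 0,"jaw": -1},
    {"tx": 0,"ty": 0.41,"tz": 0.28,"wx": 0,"wy": 0,"wz": 0,"jaw": -1},
    {"tx": 0,"ty": 0.38,"tz": 0.33,"wx": 0,"wy": 0,"wz": 0,"jaw": -1},
    {"tx": 0,"ty": 0.35,"tz": 0.36,"wx": 0,"wy": 0,"wz": 0,"jaw": -1},
    {"tx": 0,"ty": 0.31,"tz": 0.39,"wx": 0,"wy": 0,"wz": 0,"jaw": -1},
    {"tx": 0,"ty": 0.27,"tz": 0.42,"wx": 0,"wy": 0,"wz": 0,"jaw": -1},
  ],
)

```text
time: 14.7
tool_pos: [537.8, -156.1, 102.1]
tcp_rot: [-3.051, 1.566, 3.137]
contact_force: [-6.9, -2.4, 3.2]
grip_width: 21.6
```

```bash
sed -i 's/559.3,-200.2/560.3,-199.8/' f.py; python3 f.py
python3 - <<'E'
import numpy as np
P=np.array([[595.2,-236.6],[574.5,-248.6],[528.4,-238.8],[510.9,-195.6]])
A=np.c_[2*P,np.ones(4)];s=np.linalg.lstsq(A,(P**2).sum(1),rcond=None)[0];print(s[:2],np.sqrt(s[2]+s[:2]@s[:2]))
E
```

```text
t 14.70 psi 2.144 r 49.2  Ftan -7.23 Frad 1.01 Fz 3.22 grip 21.6 z 102.1 [ 537.8 -156.1]
[ 560.57914384 -200.6349    ] 49.92988298923105
```

Call:
arm_command(
  plan=[
    {"tx": 0,"ty": 0.23,"tz": 0.44,"wx": 0,"wy": 0,"wz": 0,"jaw": -1},
    {"tx": 0,"ty": 0.18,"tz": 0.47,"wx": 0,"wy": 0,"wz": 0,"jaw": -1},
    {"tx": 0,"ty": 0.13,"tz": 0.48,"wx": 0,"wy": 0,"wz": 0,"jaw": -1},
    {"tx": 0,"ty": 0.08,"tz": 0.49,"wx": 0,"wy": 0,"wz": 0,"jaw": -1},
    {"tx": 0,"ty": 0.04,"tz": 0.5,"wx": 0,"wy": 0,"wz": 0,"jaw": -1},
    {"tx": 0,"ty": -0.02,"tz": 0.5,"wx": 0,"wy": 0,"wz": 0,"jaw": -1},
  ],
)

```text
time: 15.3
tool_pos: [566.9, -150.9, 102.1]
tcp_rot: [2.82, 1.564, 2.726]
contact_force: [-7.4, 3.5, 5.8]
grip_width: 21.7
```

```bash
sed -i 's/560.3,-199.8/560.6,-200.4/' f.py; python3 f.py
python3 - <<'E'
from h import *
s=imaging.capture('wrist'); cv2.imwrite('pics/w8.png',s)
E
python3 f.py
```

```text
t 15.30 psi 1.542 r 49.9  Ftan -7.82 Frad 2.55 Fz 5.84 grip 21.7 z 102.1 [ 566.9 -150.9]
t 15.35 psi 1.526 r 49.9  Ftan -4.30 Frad 3.76 Fz 4.32 grip 21.7 z 102.1 [ 567.7 -151. ]
```

View pics/w8.png

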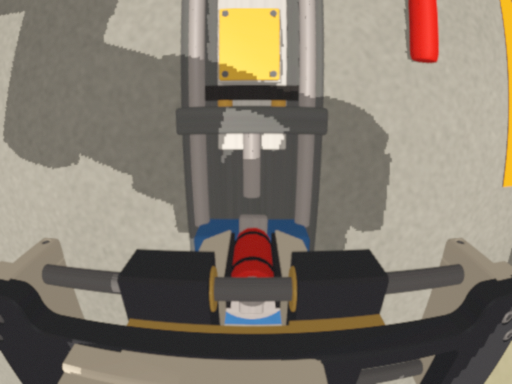

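```bash
python3 - <<'E'
from h import *
tp=tool(); o=np.array([577.7,-31.2]);Y=np.array([.0985,.995]);X=np.array([.995,-.0985])
for nm,uv,z in(('pad front',[255,87],46),('gold front/back',[250,9],50),('gold rear',[250,80],50)):
    P=plane('wrist',[uv],z,tp)[0,:2]-o; print(nm,(P@X).round(1),(P@Y).round(1))
E
python3 arc.py -4.793 0.1 14;python3 arc.py -6.193 0.06 24
```

```text
pad front 2.1 -26.6
gold front/back -1.2 24.7
gold rear -1.1 -22.4
end psi -6.1930000000000005
"ty": -0.06, "tz": 0.50
"ty": -0.12, "tz": 0.48
"ty": -0.16, "tz": 0.48
"ty": -0.21, "tz": 0.45
"ty": -0.25, "tz": 0.43
"ty": -0.29, "tz": 0.41
"ty": -0.34, "tz": 0.37
"ty": -0.37, "tz": 0.34
"ty": -0.40, "tz": 0.29
"ty": -0.43, "tz": 0.26
"ty": -0.45, "tz": 0.21
"ty": -0.47, "tz": 0.17
"ty": -0.48, "tz": 0.12
"ty": -0.50, "tz": 0.07
end psi -7.632999999999999
"ty": -0.30, "tz": 0.02
"ty": -0.30, "tz": 0.00
"ty": -0.30, "tz": -0.02
"ty": -0.30, "tz": -0.04
"ty": -0.29, "tz": -0.05
"ty": -0.29, "tz": -0.07
"ty": -0.29, "tz": -0.09
"ty": -0.28, "tz": -0.11
"ty": -0.27, "tz": -0.12
"ty": -0.27, "tz": -0.14
"ty": -0.26, "tz": -0.15
"ty": -0.24, "tz": -0.17
"ty": -0.24, "tz": -0.18
"ty": -0.23, "tz": -0.20
"ty": -0.21, "tz": -0.21
"ty": -0.20, "tz": -0.23
"ty": -0.19, "tz": -0.23
"ty": -0.17, "tz": -0.25
"ty": -0.16, "tz": -0.25
"ty": -0.14, "tz": -0.27
"ty": -0.12, "tz": -0.27
"ty": -0.11, "tz": -0.28
"ty": -0.09, "tz": -0.28
"ty": -0.08, "tz": -0.29
```

Call:
arm_command(
  plan=[
    {"tx": 0,"ty": -0.06,"tz": 0.5,"wx": 0,"wy": 0,"wz": 0,"jaw": -1},
    {"tx": 0,"ty": -0.12,"tz": 0.48,"wx": 0,"wy": 0,"wz": 0,"jaw": -1},
    {"tx": 0,"ty": -0.16,"tz": 0.48,"wx": 0,"wy": 0,"wz": 0,"jaw": -1},
    {"tx": 0,"ty": -0.21,"tz": 0.45,"wx": 0,"wy": 0,"wz": 0,"jaw": -1},
    {"tx": 0,"ty": -0.25,"tz": 0.43,"wx": 0,"wy": 0,"wz": 0,"jaw": -1},
    {"tx": 0,"ty": -0.29,"tz": 0.41,"wx": 0,"wy": 0,"wz": 0,"jaw": -1},
    {"tx": 0,"ty": -0.34,"tz": 0.37,"wx": 0,"wy": 0,"wz": 0,"jaw": -1},
    {"tx": 0,"ty": -0.37,"tz": 0.34,"wx": 0,"wy": 0,"wz": 0,"jaw": -1},
    {"tx": 0,"ty": -0.4,"tz": 0.29,"wx": 0,"wy": 0,"wz": 0,"jaw": -1},
    {"tx": 0,"ty": -0.43,"tz": 0.26,"wx": 0,"wy": 0,"wz": 0,"jaw": -1},
  ],
)

```text
time: 16.35
tool_pos: [606.2, -179.7, 102.2]
tcp_rot: [2.067, 1.566, 1.973]
contact_force: [-0.1, 7.9, 2.3]
grip_width: 21.4
```

```bash
python3 f.py
```

```text
t 16.35 psi 0.524 r 50.1  Ftan -7.22 Frad 3.19 Fz 2.34 grip 21.4 z 102.2 [ 606.2 -179.7]
```

Call:
arm_command(
  plan=[
    {"tx": 0,"ty": -0.45,"tz": 0.21,"wx": 0,"wy": 0,"wz": 0,"jaw": -1},
    {"tx": 0,"ty": -0.47,"tz": 0.17,"wx": 0,"wy": 0,"wz": 0,"jaw": -1},
    {"tx": 0,"ty": -0.48,"tz": 0.12,"wx": 0,"wy": 0,"wz": 0,"jaw": -1},
    {"tx": 0,"ty": -0.5,"tz": 0.07,"wx": 0,"wy": 0,"wz": 0,"jaw": -1},
    {"tx": 0,"ty": -0.3,"tz": 0.02,"wx": 0,"wy": 0,"wz": 0,"jaw": -1},
    {"tx": 0,"ty": -0.3,"tz": 0,"wx": 0,"wy": 0,"wz": 0,"jaw": -1},
    {"tx": 0,"ty": -0.3,"tz": -0.02,"wx": 0,"wy": 0,"wz": 0,"jaw": -1},
    {"tx": 0,"ty": -0.3,"tz": -0.04,"wx": 0,"wy": 0,"wz": 0,"jaw": -1},
  ],
)

```text
time: 17.15
tool_pos: [609.5, -211.6, 102.2]
tcp_rot: [1.394, 1.568, 1.299]
contact_force: [4.1, 8.1, -0.6]
grip_width: 21.6
```

```bash
python3 f.py
```

```text
t 17.15 psi -0.127 r 50.2  Ftan -8.84 Frad 2.19 Fz -0.63 grip 21.6 z 102.2 [ 609.5 -211.6]
```

Call:
arm_command(
  plan=[
    {"tx": 0,"ty": -0.29,"tz": -0.05,"wx": 0,"wy": 0,"wz": 0,"jaw": -1},
    {"tx": 0,"ty": -0.29,"tz": -0.07,"wx": 0,"wy": 0,"wz": 0,"jaw": -1},
    {"tx": 0,"ty": -0.29,"tz": -0.09,"wx": 0,"wy": 0,"wz": 0,"jaw": -1},
  ],
)

```text
time: 17.45
tool_pos: [606.7, -220.1, 102.2]
tcp_rot: [1.243, 1.568, 1.148]
contact_force: [4.8, 6.1, 0.3]
grip_width: 21.4
```

```bash
python3 f.py
python3 - <<'E'
from h import *
s=imaging.capture('wrist'); cv2.imwrite('pics/w9.png',s)
E
python3 f.py
```

```text
t 17.45 psi -0.306 r 50.2  Ftan -7.49 Frad 1.98 Fz 0.27 grip 21.4 z 102.2 [ 606.7 -220.1]
t 17.50 psi -0.318 r 50.2  Ftan -7.42 Frad 2.24 Fz -0.56 grip 21.7 z 102.2 [ 606.5 -220.7]
```

View pics/w9.png

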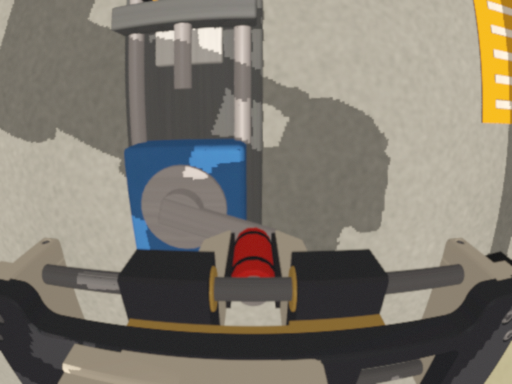

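```bash
python3 - <<'E'
from h import *
t=imaging.capture('top'); s=imaging.capture('scene')
a=cv2.resize(t[140:220,205:345],None,fx=5,fy=5); cv2.imwrite('pics/t10.png',a)
cv2.imwrite('pics/s10.png',cv2.resize(s[130:240,200:290],None,fx=5,fy=5))
E
python3 f.py
```

```text
t 17.60 psi -0.318 r 50.2  Ftan -5.26 Frad 1.75 Fz -0.50 grip 21.3 z 102.2 [ 606.5 -220.7]
```

View pics/t10.png

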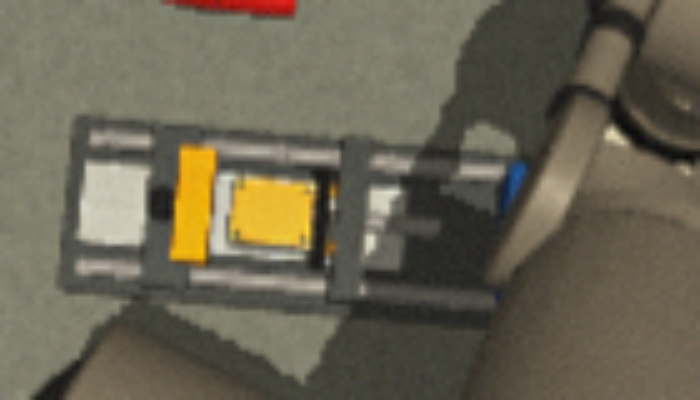

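View pics/s10.png

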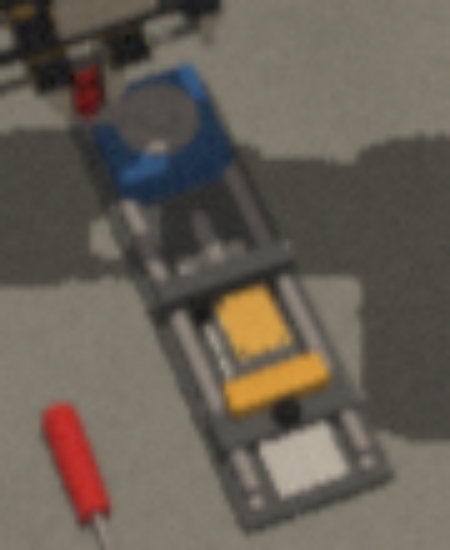

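```bash
python3 arc.py -6.613 0.04 45|cat -n
```

```text
1	end psi -8.413
     2	"ty": -0.19, "tz": -0.07
     3	"ty": -0.18, "tz": -0.07
     4	"ty": -0.18, "tz": -0.09
     5	"ty": -0.18, "tz": -0.09
     6	"ty": -0.18, "tz": -0.10
     7	"ty": -0.17, "tz": -0.10
     8	"ty": -0.16, "tz": -0.11
     9	"ty": -0.17, "tz": -0.12
    10	"ty": -0.15, "tz": -0.12
    11	"ty": -0.15, "tz": -0.13
    12	"ty": -0.15, "tz": -0.14
    13	"ty": -0.14, "tz": -0.14
    14	"ty": -0.14, "tz": -0.15
    15	"ty": -0.12, "tz": -0.15
    16	"ty": -0.13, "tz": -0.16
    17	"ty": -0.11, "tz": -0.16
    18	"ty": -0.11, "tz": -0.17
    19	"ty": -0.11, "tz": -0.17
    20	"ty": -0.09, "tz": -0.18
    21	"ty": -0.09, "tz": -0.18
    22	"ty": -0.08, "tz": -0.18
    23	"ty": -0.08, "tz": -0.18
    24	"ty": -0.06, "tz": -0.19
    25	"ty": -0.06, "tz": -0.19
    26	"ty": -0.06, "tz": -0.20
    27	"ty": -0.04, "tz": -0.19
    28	"ty": -0.04, "tz": -0.20
    29	"ty": -0.02, "tz": -0.20
    30	"ty": -0.02, "tz": -0.20
    31	"ty": -0.02, "tz": -0.20
    32	"ty": 0.00, "tz": -0.20
    33	"ty": 0.00, "tz": -0.20
    34	"ty": 0.02, "tz": -0.19
    35	"ty": 0.02, "tz": -0.20
    36	"ty": 0.02, "tz": -0.20
    37	"ty": 0.04, "tz": -0.20
    38	"ty": 0.04, "tz": -0.19
    39	"ty": 0.05, "tz": -0.20
    40	"ty": 0.06, "tz": -0.19
    41	"ty": 0.07, "tz": -0.19
    42	"ty": 0.07, "tz": -0.18
    43	"ty": 0.08, "tz": -0.19
    44	"ty": 0.09, "tz": -0.17
    45	"ty": 0.10, "tz": -0.18
    46	"ty": 0.10, "tz": -0.17
```

Call:
arm_command(
  plan=[
    {"tx": 0,"ty": -0.19,"tz": -0.07,"wx": 0,"wy": 0,"wz": 0,"jaw": -1},
    {"tx": 0,"ty": -0.18,"tz": -0.07,"wx": 0,"wy": 0,"wz": 0,"jaw": -1},
    {"tx": 0,"ty": -0.18,"tz": -0.09,"wx": 0,"wy": 0,"wz": 0,"jaw": -1},
    {"tx": 0,"ty": -0.18,"tz": -0.09,"wx": 0,"wy": 0,"wz": 0,"jaw": -1},
  ],
)

```text
time: 18.0
tool_pos: [603.0, -227.3, 102.2]
tcp_rot: [1.061, 1.568, 0.967]
contact_force: [5.4, 4.3, -1.1]
grip_width: 21.3
```

```bash
python3 f.py
```

```text
t 18.00 psi -0.468 r 50.2  Ftan -6.53 Frad 2.21 Fz -1.07 grip 21.3 z 102.2 [ 603.  -227.3]
```

Call:
arm_command(
  plan=[
    {"tx": 0,"ty": -0.18,"tz": -0.1,"wx": 0,"wy": 0,"wz": 0,"jaw": -1},
    {"tx": 0,"ty": -0.17,"tz": -0.1,"wx": 0,"wy": 0,"wz": 0,"jaw": -1},
    {"tx": 0,"ty": -0.16,"tz": -0.11,"wx": 0,"wy": 0,"wz": 0,"jaw": -1},
    {"tx": 0,"ty": -0.17,"tz": -0.12,"wx": 0,"wy": 0,"wz": 0,"jaw": -1},
  ],
)

```text
time: 18.4
tool_pos: [598.1, -233.8, 102.2]
tcp_rot: [0.992, 1.568, 0.897]
contact_force: [4.8, 4.8, -1.2]
grip_width: 21.4
```

```bash
python3 f.py
```

```text
t 18.40 psi -0.630 r 50.2  Ftan -6.72 Frad 0.39 Fz -1.21 grip 21.4 z 102.2 [ 598.1 -233.8]
```

Call:
arm_command(
  plan=[
    {"tx": 0,"ty": -0.15,"tz": -0.12,"wx": 0,"wy": 0,"wz": 0,"jaw": -1},
    {"tx": 0,"ty": -0.15,"tz": -0.13,"wx": 0,"wy": 0,"wz": 0,"jaw": -1},
    {"tx": 0,"ty": -0.15,"tz": -0.14,"wx": 0,"wy": 0,"wz": 0,"jaw": -1},
    {"tx": 0,"ty": -0.14,"tz": -0.14,"wx": 0,"wy": 0,"wz": 0,"jaw": -1},
  ],
)

```text
time: 18.8
tool_pos: [592.3, -239.3, 102.2]
tcp_rot: [0.879, 1.568, 0.784]
contact_force: [6.1, 4.8, -1.4]
grip_width: 21.1
```

```bash
python3 f.py
```

```text
t 18.80 psi -0.790 r 50.2  Ftan -7.72 Frad 0.14 Fz -1.42 grip 21.1 z 102.2 [ 592.3 -239.3]
```

Call:
arm_command(
  plan=[
    {"tx": 0,"ty": -0.14,"tz": -0.15,"wx": 0,"wy": 0,"wz": 0,"jaw": -1},
    {"tx": 0,"ty": -0.12,"tz": -0.15,"wx": 0,"wy": 0,"wz": 0,"jaw": -1},
    {"tx": 0,"ty": -0.13,"tz": -0.16,"wx": 0,"wy": 0,"wz": 0,"jaw": -1},
  ],
)

```text
time: 19.1
tool_pos: [587.4, -242.8, 102.2]
tcp_rot: [0.787, 1.568, 0.693]
contact_force: [6.4, 4.4, -1.8]
grip_width: 21.6
```

```bash
python3 f.py
```

```text
t 19.10 psi -0.909 r 50.2  Ftan -7.74 Frad -0.28 Fz -1.76 grip 21.6 z 102.2 [ 587.4 -242.8]
```

Call:
arm_command(
  plan=[
    {"tx": 0,"ty": -0.11,"tz": -0.16,"wx": 0,"wy": 0,"wz": 0,"jaw": -1},
    {"tx": 0,"ty": -0.11,"tz": -0.17,"wx": 0,"wy": 0,"wz": 0,"jaw": -1},
    {"tx": 0,"ty": -0.11,"tz": -0.17,"wx": 0,"wy": 0,"wz": 0,"jaw": -1},
  ],
)

```text
time: 19.4
tool_pos: [582.2, -245.7, 102.2]
tcp_rot: [0.705, 1.568, 0.61]
contact_force: [6.2, 3.4, -1.2]
grip_width: 21.1
```

```bash
python3 f.py
```

```text
t 19.40 psi -1.029 r 50.2  Ftan -7.07 Frad -0.36 Fz -1.19 grip 21.1 z 102.2 [ 582.2 -245.7]
```

Still free at about 7.1 N (slow, moving). Continuing.

Call:
arm_command(
  plan=[
    {"tx": 0,"ty": -0.09,"tz": -0.18,"wx": 0,"wy": 0,"wz": 0,"jaw": -1},
    {"tx": 0,"ty": -0.09,"tz": -0.18,"wx": 0,"wy": 0,"wz": 0,"jaw": -1},
    {"tx": 0,"ty": -0.08,"tz": -0.18,"wx": 0,"wy": 0,"wz": 0,"jaw": -1},
  ],
)

```text
time: 19.7
tool_pos: [576.6, -247.9, 102.2]
tcp_rot: [0.582, 1.568, 0.487]
contact_force: [6.0, 2.8, -2.3]
grip_width: 21.6
```

```bash
python3 f.py
```

```text
t 19.70 psi -1.148 r 50.2  Ftan -6.64 Frad -0.77 Fz -2.34 grip 21.6 z 102.2 [ 576.6 -247.9]
```

Call:
arm_command(
  plan=[
    {"tx": 0,"ty": -0.08,"tz": -0.18,"wx": 0,"wy": 0,"wz": 0,"jaw": -1},
    {"tx": 0,"ty": -0.06,"tz": -0.19,"wx": 0,"wy": 0,"wz": 0,"jaw": -1},
    {"tx": 0,"ty": -0.06,"tz": -0.19,"wx": 0,"wy": 0,"wz": 0,"jaw": -1},
  ],
)

```text
time: 20.0
tool_pos: [570.9, -249.5, 102.2]
tcp_rot: [0.514, 1.568, 0.419]
contact_force: [8.2, 3.0, -3.6]
grip_width: 21.9
```

```bash
python3 f.py
python3 - <<'E'
from h import *
t=imaging.capture('top'); 
a=cv2.resize(t[140:220,205:345],None,fx=5,fy=5); cv2.imwrite('pics/t11.png',a)
E
```

```text
t 20.00 psi -1.266 r 50.2  Ftan -8.66 Frad -1.28 Fz -3.56 grip 21.9 z 102.2 [ 570.9 -249.5]
```

View pics/t11.png

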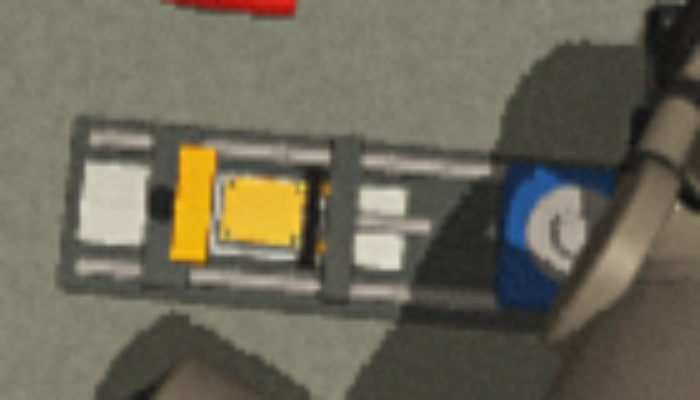

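Call:
arm_command(
  plan=[
    {"tx": 0,"ty": -0.06,"tz": -0.2,"wx": 0,"wy": 0,"wz": 0,"jaw": -1},
    {"tx": 0,"ty": -0.04,"tz": -0.19,"wx": 0,"wy": 0,"wz": 0,"jaw": -1},
    {"tx": 0,"ty": -0.04,"tz": -0.2,"wx": 0,"wy": 0,"wz": 0,"jaw": -1},
  ],
)

```text
time: 20.35
tool_pos: [565.0, -250.4, 102.2]
tcp_rot: [0.458, 1.568, 0.363]
contact_force: [6.5, 3.7, -3.7]
grip_width: 21.7
```

```bash
python3 f.py
```

```text
t 20.35 psi -1.386 r 50.2  Ftan -6.83 Frad -3.10 Fz -3.67 grip 21.7 z 102.2 [ 565.  -250.4]
```

Call:
arm_command(
  plan=[
    {"tx": 0,"ty": -0.02,"tz": -0.2,"wx": 0,"wy": 0,"wz": 0,"jaw": -1},
    {"tx": 0,"ty": -0.02,"tz": -0.2,"wx": 0,"wy": 0,"wz": 0,"jaw": -1},
    {"tx": 0,"ty": -0.02,"tz": -0.2,"wx": 0,"wy": 0,"wz": 0,"jaw": -1},
  ],
)

```text
time: 20.65
tool_pos: [559.0, -250.5, 102.2]
tcp_rot: [0.357, 1.568, 0.262]
contact_force: [6.5, 3.5, -3.7]
grip_width: 21.0
```

```bash
python3 f.py
```

```text
t 20.65 psi -1.505 r 50.2  Ftan -6.34 Frad -3.73 Fz -3.68 grip 21.0 z 102.2 [ 559.  -250.5]
```

Call:
arm_command(
  plan=[
    {"tx": 0,"ty": 0,"tz": -0.2,"wx": 0,"wy": 0,"wz": 0,"jaw": -1},
    {"tx": 0,"ty": 0,"tz": -0.2,"wx": 0,"wy": 0,"wz": 0,"jaw": -1},
    {"tx": 0,"ty": 0.02,"tz": -0.19,"wx": 0,"wy": 0,"wz": 0,"jaw": -1},
  ],
)

```text
time: 20.95
tool_pos: [553.3, -249.9, 102.3]
tcp_rot: [0.208, 1.568, 0.113]
contact_force: [7.7, 2.3, -3.5]
grip_width: 21.3
```

```bash
python3 f.py
```

```text
t 20.95 psi -1.620 r 50.1  Ftan -7.31 Frad -3.44 Fz -3.46 grip 21.3 z 102.3 [ 553.3 -249.9]
```

Call:
arm_command(
  plan=[
    {"tx": 0,"ty": 0.02,"tz": -0.2,"wx": 0,"wy": 0,"wz": 0,"jaw": -1},
    {"tx": 0,"ty": 0.02,"tz": -0.2,"wx": 0,"wy": 0,"wz": 0,"jaw": -1},
    {"tx": 0,"ty": 0.04,"tz": -0.2,"wx": 0,"wy": 0,"wz": 0,"jaw": -1},
  ],
)

```text
time: 21.25
tool_pos: [547.4, -248.7, 102.2]
tcp_rot: [0.155, 1.568, 0.06]
contact_force: [8.1, 1.5, -4.7]
grip_width: 21.2
```

```bash
python3 f.py
```

```text
t 21.25 psi -1.740 r 50.1  Ftan -7.46 Frad -3.57 Fz -4.66 grip 21.2 z 102.2 [ 547.4 -248.7]
```

Call:
arm_command(
  plan=[
    {"tx": 0,"ty": 0.04,"tz": -0.19,"wx": 0,"wy": 0,"wz": 0,"jaw": -1},
    {"tx": 0,"ty": 0.05,"tz": -0.2,"wx": 0,"wy": 0,"wz": 0,"jaw": -1},
    {"tx": 0,"ty": 0.06,"tz": -0.19,"wx": 0,"wy": 0,"wz": 0,"jaw": -1},
  ],
)

```text
time: 21.55
tool_pos: [541.9, -246.8, 102.2]
tcp_rot: [0.057, 1.567, -0.038]
contact_force: [8.1, 0.7, -5.7]
grip_width: 21.7
```

```bash
python3 f.py
python3 - <<'E'
from h import *
t=imaging.capture('top'); 
a=cv2.resize(t[140:220,205:345],None,fx=5,fy=5); cv2.imwrite('pics/t12.png',a)
E
python3 arc.py -8.133 0.04 40 | cat -n
```

```text
t 21.55 psi -1.856 r 50.1  Ftan -7.26 Frad -3.70 Fz -5.75 grip 21.7 z 102.2 [ 541.9 -246.8]
     1	end psi -9.732999999999999
     2	"ty": 0.06, "tz": -0.19
     3	"ty": 0.07, "tz": -0.19
     4	"ty": 0.07, "tz": -0.18
     5	"ty": 0.08, "tz": -0.19
     6	"ty": 0.09, "tz": -0.17
     7	"ty": 0.10, "tz": -0.18
     8	"ty": 0.10, "tz": -0.17
     9	"ty": 0.11, "tz": -0.17
    10	"ty": 0.12, "tz": -0.16
    11	"ty": 0.12, "tz": -0.16
    12	"ty": 0.13, "tz": -0.15
    13	"ty": 0.13, "tz": -0.15
    14	"ty": 0.14, "tz": -0.14
    15	"ty": 0.15, "tz": -0.14
    16	"ty": 0.15, "tz": -0.13
    17	"ty": 0.16, "tz": -0.13
    18	"ty": 0.16, "tz": -0.11
    19	"ty": 0.16, "tz": -0.11
    20	"ty": 0.17, "tz": -0.11
    21	"ty": 0.18, "tz": -0.10
    22	"ty": 0.18, "tz": -0.09
    23	"ty": 0.18, "tz": -0.08
    24	"ty": 0.18, "tz": -0.08
    25	"ty": 0.19, "tz": -0.07
    26	"ty": 0.19, "tz": -0.06
    27	"ty": 0.19, "tz": -0.05
    28	"ty": 0.20, "tz": -0.05
    29	"ty": 0.20, "tz": -0.04
    30	"ty": 0.19, "tz": -0.03
    31	"ty": 0.20, "tz": -0.02
    32	"ty": 0.20, "tz": -0.01
    33	"ty": 0.20, "tz": -0.01
    34	"ty": 0.20, "tz": 0.00
    35	"ty": 0.20, "tz": 0.01
    36	"ty": 0.20, "tz": 0.02
    37	"ty": 0.20, "tz": 0.02
    38	"ty": 0.20, "tz": 0.04
    39	"ty": 0.19, "tz": 0.04
    40	"ty": 0.20, "tz": 0.05
    41	"ty": 0.19, "tz": 0.06
```

View pics/t12.png

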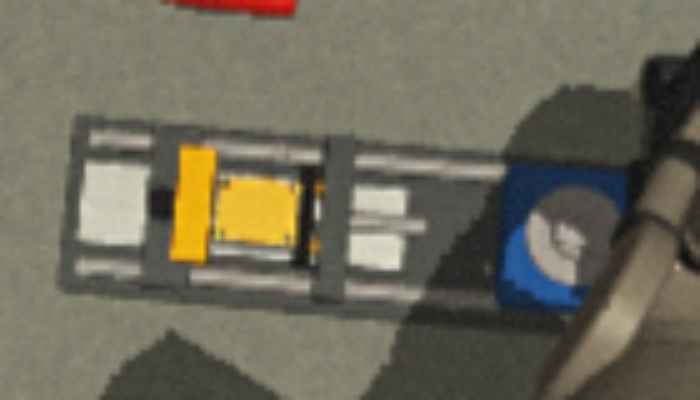

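Call:
arm_command(
  plan=[
    {"tx": 0,"ty": 0.07,"tz": -0.19,"wx": 0,"wy": 0,"wz": 0,"jaw": -1},
    {"tx": 0,"ty": 0.07,"tz": -0.18,"wx": 0,"wy": 0,"wz": 0,"jaw": -1},
    {"tx": 0,"ty": 0.08,"tz": -0.19,"wx": 0,"wy": 0,"wz": 0,"jaw": -1},
  ],
)

```text
time: 21.9
tool_pos: [536.6, -244.3, 102.2]
tcp_rot: [-0.035, 1.567, -0.13]
contact_force: [9.1, 0.2, -5.5]
grip_width: 21.6
```

```bash
python3 f.py
```

```text
t 21.90 psi -1.973 r 50.1  Ftan -7.89 Frad -4.51 Fz -5.47 grip 21.6 z 102.2 [ 536.6 -244.3]
```

Call:
arm_command(
  plan=[
    {"tx": 0,"ty": 0.09,"tz": -0.17,"wx": 0,"wy": 0,"wz": 0,"jaw": -1},
    {"tx": 0,"ty": 0.1,"tz": -0.18,"wx": 0,"wy": 0,"wz": 0,"jaw": -1},
    {"tx": 0,"ty": 0.1,"tz": -0.17,"wx": 0,"wy": 0,"wz": 0,"jaw": -1},
  ],
)

```text
time: 22.2
tool_pos: [531.7, -241.2, 102.2]
tcp_rot: [-0.149, 1.567, -0.245]
contact_force: [8.5, -0.3, -5.7]
grip_width: 21.4
```

```bash
python3 f.py
```

```text
t 22.20 psi -2.089 r 50.0  Ftan -7.12 Frad -4.65 Fz -5.69 grip 21.4 z 102.2 [ 531.7 -241.2]
```

Call:
arm_command(
  plan=[
    {"tx": 0,"ty": 0.11,"tz": -0.17,"wx": 0,"wy": 0,"wz": 0,"jaw": -1},
    {"tx": 0,"ty": 0.12,"tz": -0.16,"wx": 0,"wy": 0,"wz": 0,"jaw": -1},
    {"tx": 0,"ty": 0.12,"tz": -0.16,"wx": 0,"wy": 0,"wz": 0,"jaw": -1},
  ],
)

```text
time: 22.5
tool_pos: [527.3, -237.7, 102.3]
tcp_rot: [-0.284, 1.566, -0.379]
contact_force: [10.0, -3.1, -5.6]
grip_width: 21.4
```

```bash
python3 f.py
```

```text
t 22.50 psi -2.202 r 50.0  Ftan -9.54 Frad -4.33 Fz -5.60 grip 21.4 z 102.3 [ 527.3 -237.7]
```

Call:
arm_command(
  plan=[
    {"tx": 0,"ty": 0.13,"tz": -0.15,"wx": 0,"wy": 0,"wz": 0,"jaw": -1},
    {"tx": 0,"ty": 0.13,"tz": -0.15,"wx": 0,"wy": 0,"wz": 0,"jaw": -1},
  ],
)

```text
time: 22.7
tool_pos: [524.7, -235.2, 102.3]
tcp_rot: [-0.364, 1.566, -0.459]
contact_force: [10.3, -3.6, -8.1]
grip_width: 21.5
```

```bash
python3 f.py
```

```text
t 22.70 psi -2.275 r 50.0  Ftan -9.75 Frad -4.92 Fz -8.15 grip 21.5 z 102.3 [ 524.7 -235.2]
```

Call:
arm_command(
  plan=[
    {"tx": 0,"ty": 0.14,"tz": -0.14,"wx": 0,"wy": 0,"wz": 0,"jaw": -1},
  ],
)

```text
time: 22.8
tool_pos: [523.5, -233.8, 102.3]
tcp_rot: [-0.41, 1.565, -0.505]
contact_force: [9.8, -4.8, -8.8]
grip_width: 21.2
```

```bash
python3 f.py
```

```text
t 22.80 psi -2.311 r 49.9  Ftan -10.13 Frad -4.07 Fz -8.85 grip 21.2 z 102.3 [ 523.5 -233.8]
```

Call:
arm_command(
  plan=[
    {"tx": 0,"ty": 0.15,"tz": -0.14,"wx": 0,"wy": 0,"wz": 0,"jaw": -1},
  ],
)

```text
time: 22.9
tool_pos: [522.3, -232.4, 102.3]
tcp_rot: [-0.455, 1.565, -0.55]
contact_force: [9.4, -5.6, -8.5]
grip_width: 21.7
```

```bash
python3 f.py
```

```text
t 22.90 psi -2.348 r 49.9  Ftan -10.31 Frad -3.69 Fz -8.46 grip 21.7 z 102.3 [ 522.3 -232.4]
```

Call:
arm_command(
  plan=[
    {"tx": 0,"ty": 0.15,"tz": -0.13,"wx": 0,"wy": 0,"wz": 0,"jaw": -1},
  ],
)

```text
time: 23.0
tool_pos: [521.1, -231.0, 102.3]
tcp_rot: [-0.496, 1.565, -0.591]
contact_force: [9.2, -6.6, -9.4]
grip_width: 21.6
```

```bash
python3 f.py
```

```text
t 23.00 psi -2.385 r 49.9  Ftan -10.83 Frad -3.24 Fz -9.42 grip 21.6 z 102.3 [ 521.1 -231. ]
```

Call:
arm_command(
  plan=[
    {"tx": 0,"ty": 0,"tz": 0,"wx": 0,"wy": 0,"wz": 0,"jaw": -1},
    {"tx": 0,"ty": 0,"tz": 0,"wx": 0,"wy": 0,"wz": 0,"jaw": -1},
    {"tx": 0,"ty": 0,"tz": 0,"wx": 0,"wy": 0,"wz": 0,"jaw": -1},
  ],
)

```text
time: 23.3
tool_pos: [521.0, -230.8, 102.3]
tcp_rot: [-0.464, 1.566, -0.559]
contact_force: [8.5, -5.1, -7.5]
grip_width: 21.6
```

```bash
python3 f.py;  python3 - <<'E'
from h import *
t=imaging.capture('top'); 
a=cv2.resize(t[140:220,205:345],None,fx=5,fy=5); cv2.imwrite('pics/t13.png',a)
E
```

```text
t 23.30 psi -2.389 r 49.9  Ftan -9.27 Frad -3.66 Fz -7.47 grip 21.6 z 102.3 [ 521.  -230.8]
```

View pics/t13.png

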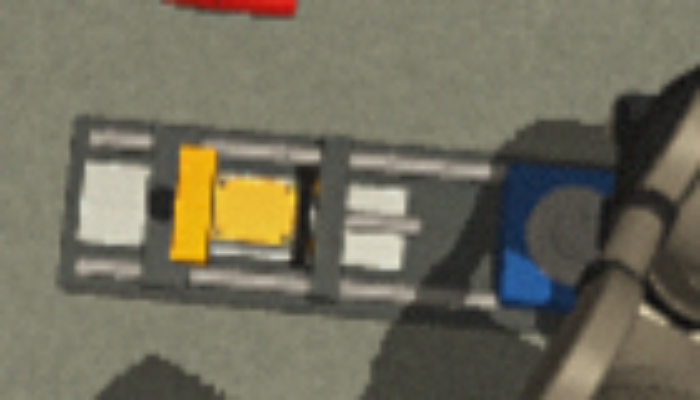

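The load is +3.7 N moving (10.8 against 7.1) and +4.0 N at a standstill (9.3 against 5.3), so the two comparisons agree. The picture shows the module against the stop with the pad behind it. Releasing.

Call:
arm_command(
  plan=[
    {"tx": 0,"ty": 0,"tz": 0,"wx": 0,"wy": 0,"wz": 0,"jaw": 1},
    {"tx": 0,"ty": 0,"tz": 0,"wx": 0,"wy": 0,"wz": 0,"jaw": 1},
    {"tx": 0,"ty": 0,"tz": 0,"wx": 0,"wy": 0,"wz": 0,"jaw": 1},
    {"tx": 0,"ty": 0,"tz": 0,"wx": 0,"wy": 0,"wz": 0,"jaw": 1},
    {"tx": 0,"ty": 0,"tz": 0,"wx": 0,"wy": 0,"wz": 0,"jaw": 1},
    {"tx": 0,"ty": 0,"tz": 0,"wx": 0,"wy": 0,"wz": 0,"jaw": 1},
    {"tx": -1.0,"ty": 0,"tz": 0,"wx": 0,"wy": 0,"wz": 0,"jaw": 1},
    {"tx": -3.0,"ty": 0,"tz": 0,"wx": 0,"wy": 0,"wz": 0,"jaw": 1},
    {"tx": -3.5,"ty": 0,"tz": 0,"wx": 0,"wy": 0,"wz": 0,"jaw": 1},
    {"tx": -3.5,"ty": 0,"tz": 0,"wx": 0,"wy": 0,"wz": 0,"jaw": 1},
    {"tx": 0,"ty": 0,"tz": 0,"wx": 0,"wy": 0,"wz": 0,"jaw": 1},
    {"tx": 0,"ty": 0,"tz": 0,"wx": 0,"wy": 0,"wz": 0,"jaw": 1},
  ],
)

```text
time: 24.55
tool_pos: [519.4, -229.5, 213.5]
tcp_rot: [-0.415, 1.568, -0.51]
contact_force: [-0.9, 0.0, -0.4]
grip_width: 92.0
```

```bash
python3 f.py;  python3 - <<'E'
from h import *
t=imaging.capture('top'); w=imaging.capture('wrist'); s=imaging.capture('scene')
a=cv2.resize(t[140:220,205:345],None,fx=5,fy=5); cv2.imwrite('pics/t14.png',a)
cv2.imwrite('pics/w14.png',w); cv2.imwrite('pics/s14.png',s)
for c in blobs(mask(t,(12,140,90),(32,255,255)),30):
    P=plane('top',c.reshape(-1,2),50)[:,:2].astype(np.float32); print(cv2.minAreaRect(P))
E
```

```text
t 24.55 psi -2.429 r 50.5  Ftan 0.54 Frad 0.75 Fz -0.43 grip 92.0 z 213.5 [ 519.4 -229.5]
((578.1024780273438, 2.053070068359375), (73.45162200927734, 70.49938201904297), 84.25335693359375)
((853.7117309570312, -47.345611572265625), (211.5785675048828, 61.669837951660156), 89.89348602294922)
```

View pics/t14.png

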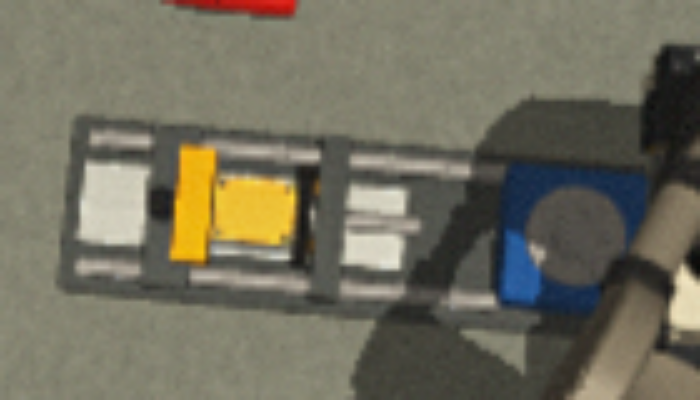

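View pics/w14.png

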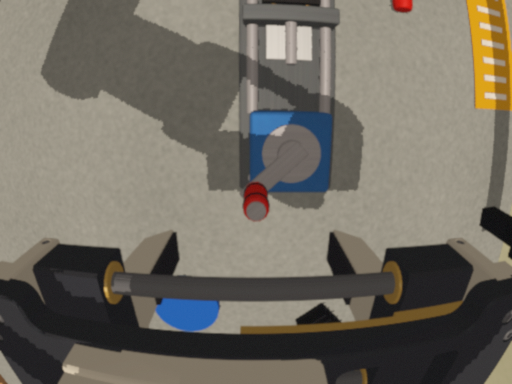

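View pics/s14.png

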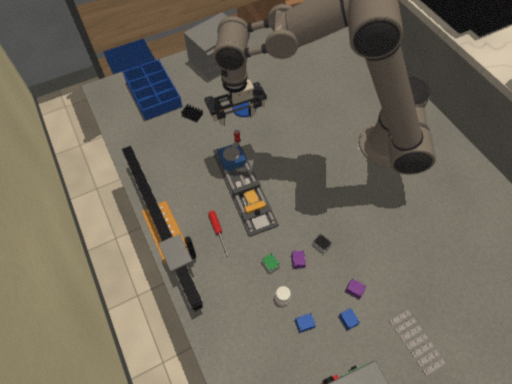

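The module lies square against the stop (top crop, columns 210–297) with the pad behind it. The crank stayed where I left it, the gripper is clear, and the bystanders are where they were. Handing in.

```bash
python3 -c "
from plant import bot
print(bot.close_job())"
```

```text
the job is handed in; nothing more can be done
None
```

The gold-topped module is clamped against the stop, the sleeve is released and the job is handed in at about 25 s of the 72 s allowed. The interface gave no verdict.

- **Placing:** I grasped the module across its 40 mm side, set it in the bed (contact read 5.8 N at the expected height) and released it. It stood square to the stop and on the centre line to within about 2 mm.
- **Winding:** I held the sleeve throughout and wound about 1.3 turns clockwise.
- **Clamping load:** The crank went from about 7.1 N running free to 10.8 N, a rise of 3.7 N. At a standstill it went from 5.3 N to 9.3 N, a rise of 4.0 N. By the 1.2 N per 10 N rule that is roughly 31–33 N of clamping force. Single readings scatter by about 0.7 N.
- **Last check:** After release the wrist force was near zero. Pictures showed the module square between pad and stop, the crank where I left it, and the bystanders unmoved. The clamping force comes only from the crank load; I had no direct reading of it.
- **Disagreements:** The cameras differed by 1–2 mm on the clamp's centre line, so I took a value in between. For the crank axis I used the circle fitted from the hand's path; it lay about 1 mm from the image estimate.

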